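# Lay out piston pins behind a locked stop bar

## Robot

A 6-joint arm with a two-finger parallel gripper is mounted at the origin on the work surface. World frame = base frame: x ahead of the robot, y to its left, z up, the work surface at z = 0. Lengths are in m, angles in rad, forces in N, time in s.
With the tool pointing down it reaches from about 0.25 to 0.8 m from the base axis. Payload 8.5 kg.
Tool frame: the origin (TCP) lies on the centre line of the jaws, within the pads' length; the fingertips stand 8 mm ahead of it and the grasp point (between the pads) lies 11 mm behind it; z points along the fingers, x is the direction in which the jaws open and shut, and the axes are right-handed (so a half turn about z gives the same grasp; the last joint's range is limited). The gripper opens to 85 mm and grips with 20 to 120 N. Pads are 22 mm wide; open, the fingers measure 114 mm over their backs; the gripper's body (76 mm by 85 mm) begins 54 mm behind the grasp point. The pads swing forward as they close: fully open they stand 13 mm farther back than shut.
Start: joints at [1.145, 0.238, -0.013, 1.319, 0, 1.571], TCP at [0.217, 0.478, 0.239] pointing down, gripper open.
Joint ranges: [-2.66, 2.66], [-1.03, 1.9], [-1.14, 1.46], [-1.82, 2.27], [-1.45, 1.34], [-3.14, 3.14]. Speed limits (rad/s): [2.22, 2.22, 2.79, 3.14, 3.14, 3.14].

## Interface

Orientations are given as a rotation vector (axis times angle).
In Python, from rig import telemetry, snapshot, manip gives the robot as it stands.
- The arm moves only by the shell command python3 -m jog 'ROWS' [FORCE]. ROWS is a JSON object of lists of equal length, an entry for each row: "dr": the turn, a rotation vector about the tool's x, y, z in degrees, a list of three; "linear": the shift along the tool's x, y, z in cm, a list of three; "gripper": the opening, from -1 (shut) to 1 (fully open), so that 0 is half open. In form: {"dr": [[wx, wy, wz], ...], "linear": [[x, y, z], ...], "gripper": [gripper, ...]}. A call has 1 to 20 rows; each row shifts and turns the commanded pose from where the row before left it, along the tool's axes as they then stand; what a row does not reach is not made up. A row lasts 1/12 s, in which the tool goes at most 41.7 mm and 7.16 degrees, less where a joint would pass 70% of its speed; a pose out of reach is approached as far as the arm can. A call is refused whole if a number of a shift passes 4.17 or a number of a turn 7.16, either way. A call with a gripper value outside its range is refused whole. The fingers move at their own pace and stop on an object; FORCE is the grip in N (left out, the last holds). Time passes only in rows, so rows that do not move let the fingers close. It gives the time, the measured TCP pose, the force and the opening at its end, in the units of the state.
- telemetry.read_state(): the state, without advancing time (a new reading comes with each control period).
- snapshot(name): name is "scene" or "side" or "wrist"; returns a dict with "img" (400x640x3 uint8, red, green, blue), "fovy" (degrees; the focal length in pixels is half the picture's height over the tangent of half this angle, whatever the lens; pixels are square), "cx", "cy" (the principal point, pixels), "xyz" and "rotation" of the camera in the world. Camera axes: x right, y up, looking along -z (the intrinsics and any distortion apply to the point x, -y, -z); pixel columns grow to the right and rows downward; lengths in m; the calibration is good to about 2 mm. A picture is of the moment at which its call begins. There is no depth.
- manip.sign_off(): hands the job in, once; it reports no verdict.
The state is a dict: "time": time; "joint_pos": joint angles; "joint_vel": joint speeds; "tau": joint torques, N m; "eef_pos": TCP position; "eef_rot": TCP orientation; "contact_force": force on the tool from outside, world axes, zero at the start; "moment": the same for the moment, N m; "finger_gap": finger opening in m.
Only numpy, scipy, OpenCV 4.12 (cv2) and the standard library are available. Lean on these libraries where they do the work, as an engineer would, in place of code of your own. Each camera call takes 0.05 s, during which the arm holds its last target.

## Task

Lay out all the steel piston pins from the wooden slide-lid case on the sloping tray, and remember that they roll: before any pin touches the tray, push the stop bar uphill until the whole bar stands on the smooth deck, clear of the clip trough, and press its cam lever right down so that the bar is locked. Then slide the case open, gently lay every pin, without dropping it, across the deck on the uphill side of the bar, so that they rest side by side in a row against it, and at the end push the lid fully home again, past its ridge. Never set a pin down on the bare bench, and leave everything else on the bench where it is.

Things in the scene. Friction and masses are not known exactly. Their poses are not given: they have to be found in the camera images.
- deck: Sloping tray, fixed. Origin: on the deck's surface at the middle of its lower edge, 45 mm over the bench. x: uphill along the deck (10 deg), y: across, z: square to it. Smooth white deck x 0 to 215, y +-78 mm, between rails 16 mm high (12 mm wide) and a 12 mm lip at its top. Clip trough x -60 to 0, 23 mm deep, its low wall 4 mm above deck level. A pin on the deck rolls downhill.
- stop_bar (a joint): Travel of the stop bar along the rails, m, 0 to 0.088, growing uphill. Its mid-plane is at deck x = value - 0.036 (at 0: over the trough). Unlocked it slides with about 1 N and stays where left, but pins would push it down. Locked it is fast; on locking it settles up to 2.5 mm either way into a serration.
- stop_mid (a point): Centre of the stop bar: an aluminium bar across the deck, 16 mm thick (along x of the deck), 156 mm long and 26 mm tall, from 3 to 29 mm above the deck; this point is 16 mm above the deck. Axes as those of deck. The bar can be pinched across its 16 mm from above at its middle.
- cam_lever (a joint): Cam lever at the +y end of the stop bar, rad. 0: standing up, 1.2 rad above the deck plane (bar free); 1.22: right down, pointing to the deck's +y (bar locked). It turns in the plane square to the bar's travel and stays where it is left; it takes about 2 N at its tip. It bites from about 0.4 on and counts as locked above 1.0.
- cam_pivot (a point): Pivot of the cam lever, beside the +y rail, 102 mm from the tray's middle line and 10 mm above the deck plane; it travels with the stop bar.
- cam_tip (a point): End of the cam lever, 84 mm from its pivot, on its centre line. The outer 36 mm of the lever are a black grip 20 mm wide and 11 mm thick.
- pin_case: Wooden case, fixed, 184 (x) x 138 (y) x 58 mm high. Origin: under its centre; the lid opens to its +x. Inside 170 x 124 mm, walls 7 mm; the +x wall is 45 mm high and has the ridge. A block with five pockets holds the pins, axes along y, at x = -64, -32, 0, 32, 64 mm, 33 mm above the bench. The pockets' rims (25 mm above the bench) hold the lowest 5 mm; above, 29 mm are free beside the pins' ends.
- case_lid (a joint): Slide of the case's lid, m: 0 closed, 0.16 fully open (it then stands out past the case's +x end, 48 to 53 mm above the bench, and all pins lie open). After 3 mm of play a sprung tongue must be forced over the ridge (about 7 N), from 3 to 12 mm; beyond that it slides with 1 N. Home is below 0.004.
- lid_grip (a point): Centre of the wooden grip batten across the lid: 14 mm thick (along the case's x), 70 mm long (y), 24 mm tall, from 53 to 77 mm above the bench. At joint 0 it is at x = -71 mm of the case; it travels with the lid.
- pin1: Steel piston (gudgeon) pin, plain round tube, 26 mm diameter, 62 mm long, about 150 g. Origin: on its axis at mid-length; y is its axis. Lies in the case at the start, or is absent (3 to 5 of the five are there). It can be gripped by its two end faces (62 mm) or across its diameter.
- pin2: Steel piston (gudgeon) pin, plain round tube, 26 mm diameter, 62 mm long, about 150 g. Origin: on its axis at mid-length; y is its axis. Lies in the case at the start, or is absent (3 to 5 of the five are there). It can be gripped by its two end faces (62 mm) or across its diameter.
- pin3: Steel piston (gudgeon) pin, plain round tube, 26 mm diameter, 62 mm long, about 150 g. Origin: on its axis at mid-length; y is its axis. Lies in the case at the start, or is absent (3 to 5 of the five are there). It can be gripped by its two end faces (62 mm) or across its diameter.
- pin4: Steel piston (gudgeon) pin, plain round tube, 26 mm diameter, 62 mm long, about 150 g. Origin: on its axis at mid-length; y is its axis. Lies in the case at the start, or is absent (3 to 5 of the five are there). It can be gripped by its two end faces (62 mm) or across its diameter.
- pin5: Steel piston (gudgeon) pin, plain round tube, 26 mm diameter, 62 mm long, about 150 g. Origin: on its axis at mid-length; y is its axis. Lies in the case at the start, or is absent (3 to 5 of the five are there). It can be gripped by its two end faces (62 mm) or across its diameter.
- piston_a: Bystander: aluminium piston standing on its skirt, 72 mm diameter, 50 mm tall. Origin: centre of its underside.
- piston_b: Bystander: second aluminium piston, as piston_a.
- carton: Bystander: cardboard carton 90 x 65 x 50 mm. Origin: centre of its underside.
- filter: Bystander: upright pleated filter cartridge, 71 mm diameter, 91 mm tall. Origin: centre of its underside.
- tape_roll: Bystander: roll of packing tape lying flat, 90 mm diameter, 24 mm tall. Origin: centre of its underside.
- spray: Bystander: upright spray can, 60 mm diameter, 160 mm tall. Origin: centre of its underside.
- driver: Bystander: screwdriver lying on the bench, about 160 mm long. Origin: under its middle.
There are look-alikes about, which are no part of the job. Leave any purple look-alike of the pin_case alone.

How it is judged:
By the outcome, as a careful person would: the job done as asked, in the order asked, and still so for the second after the job is handed in, with the robot touching nothing.
Of pin1, pin2, pin3, pin4, pin5 only 3 to 5 are there at a start; the rules pass over those that are not, and their reading is None.
At some moment in a run one of pin1, pin2, pin3, pin4, pin5 may be knocked a few centimetres aside while the robot is not near it.
It also fails if it takes over 210 s, if anything falls off the work surface, if the arm or the gripper's body presses on something with over 40 N, if the wrist force passes 120 N, or if a joint passes its speed limit or range.

## Working session

There is one attempt and no reset: what is moved stays moved. The work goes in short steps, Python scripts to look and compute and a shell command to move; the robot and the scene stay as the last step left them, time stands still between calls to the robot, and variables do not carry over. Pictures are saved under pics/ and viewed, and the job is handed in when it is done.

```bash
ls; mkdir -p pics; python3 - <<'E'
from rig import telemetry, snapshot
import cv2
print(telemetry.read_state())
for n in ["scene","side","wrist"]:
    s=snapshot(n); print(n,{k:v for k,v in s.items() if k!='img'})
    cv2.imwrite(f"pics/{n}0.png",s['img'][:,:,::-1])
E
```

```text
pics
{'time': 0.0, 'joint_pos': array([ 1.14501291e+00,  2.38795646e-01, -1.42800433e-02,  1.31921908e+00,
       -8.25737668e-06,  1.57078093e+00]), 'joint_vel': array([-1.14001493e-03,  1.09572199e-03, -1.06654688e-05, -4.10474915e-04,
        6.81096415e-04,  3.79709419e-04]), 'tau': array([ 1.40404911e-03, -5.38777971e+01,  3.46436155e+01,  1.83682598e-02,
       -2.21322421e-04, -4.08092239e-05]), 'eef_pos': array([0.2166696 , 0.47773719, 0.23865979]), 'eef_rot': array([ 2.63995063e+00,  1.70150457e+00, -1.97089984e-03]), 'contact_force': array([ 0.39008013,  0.2560229 , -0.26917575]), 'moment': array([-0.02710503, -0.01730516,  0.00207649]), 'finger_gap': 0.08545244797392171}
scene {'fovy': 50.850354581608315, 'cx': 317.0590470515675, 'cy': 193.67460730414925, 'xyz': array([1.23783189, 0.43830106, 0.87999422]), 'rotation': array([0.50091006, 0.84058503, 1.92195636])}
side {'fovy': 47.240275681491404, 'cx': 321.89503324304997, 'cy': 195.41311418393025, 'xyz': array([-0.06067304, -1.07954916,  0.84045307]), 'rotation': array([ 1.02739251, -0.25121233, -0.41502656])}
wrist {'fovy': 59.142119410486174, 'cx': 326.09125830987034, 'cy': 195.5474340167285, 'xyz': array([0.15192602, 0.50670426, 0.37418142]), 'rotation': array([-0.25176657, -0.16034229,  1.13741618])}
```

View pics/scene0.png

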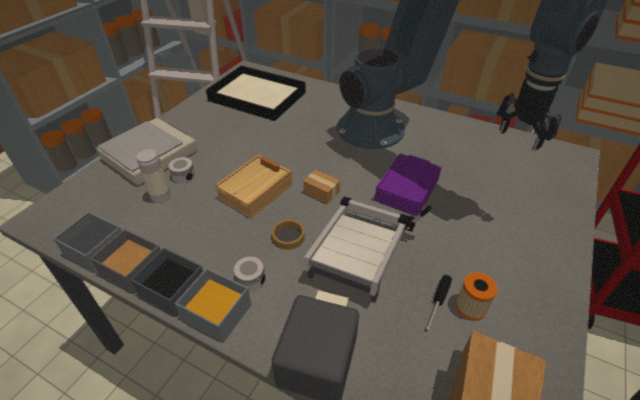

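View pics/side0.png

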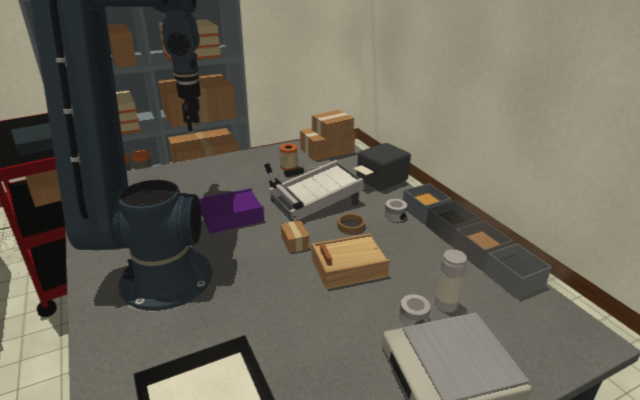

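View pics/wrist0.png

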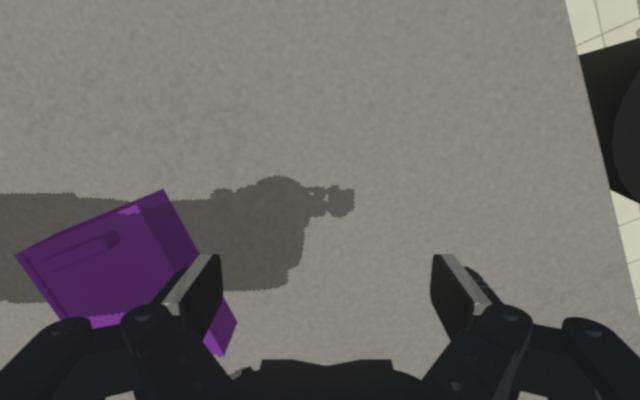

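The scene picture shows the wooden case at (255,185), with the purple look-alike at (408,185) to be left alone. The tray is at (360,245), with its bar near (375,215) and the lever at about (425,212). I'll write the helpers and enlarge these areas.

```bash
cat > h.py <<'E'
import numpy as np, cv2
from scipy.spatial.transform import Rotation as R
from rig import telemetry, snapshot
def cam(s):
    f=200/np.tan(np.radians(s['fovy'])/2); return f,s['cx'],s['cy'],np.array(s['xyz']),R.from_rotvec(s['rotation']).as_matrix()
def proj(s,P):
    f,cx,cy,c,M=cam(s); q=(np.atleast_2d(P)-c)@M
    return np.c_[cx+f*q[:,0]/-q[:,2], cy-f*q[:,1]/-q[:,2]]
def ray(s,u,v):
    f,cx,cy,c,M=cam(s); d=M@np.array([(u-cx)/f,-(v-cy)/f,-1]); return c,d/np.linalg.norm(d)
def atz(s,u,v,z):
    c,d=ray(s,u,v); return c+d*(z-c[2])/d[2]
def tri(pairs):
    A=np.zeros((3,3));b=np.zeros(3)
    for s,u,v in pairs:
        c,d=ray(s,u,v);Q=np.eye(3)-np.outer(d,d);A+=Q;b+=Q@c
    p=np.linalg.solve(A,b); return p,[np.linalg.norm((np.eye(3)-np.outer(ray(s,u,v)[1],ray(s,u,v)[1]))@(p-ray(s,u,v)[0])) for s,u,v in pairs]
def crop(s,x0,x1,y0,y1,k,name):
    cv2.imwrite(f"pics/{name}.png",cv2.resize(s['img'][y0:y1,x0:x1,::-1],None,fx=k,fy=k,interpolation=cv2.INTER_CUBIC))
def st():
    t=telemetry.read_state(); return t
E
python3 - <<'E'
from h import *
import pickle
S={n:snapshot(n) for n in("scene","side")}
pickle.dump(S,open('s0.pkl','wb'))
crop(S['scene'],290,450,180,300,5,'sc_tray0'); crop(S['scene'],200,350,140,220,5,'sc_case0')
crop(S['side'],250,400,140,220,5,'sd_tray0');crop(S['side'],270,400,205,295,6,'sd_case0')
E
```

```text
(no output)
```

View pics/sc_tray0.png

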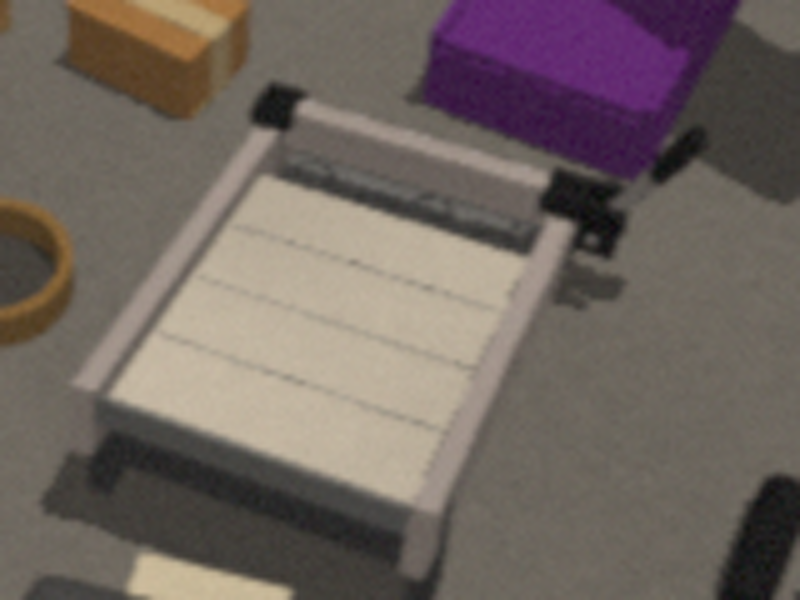

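View pics/sc_case0.png

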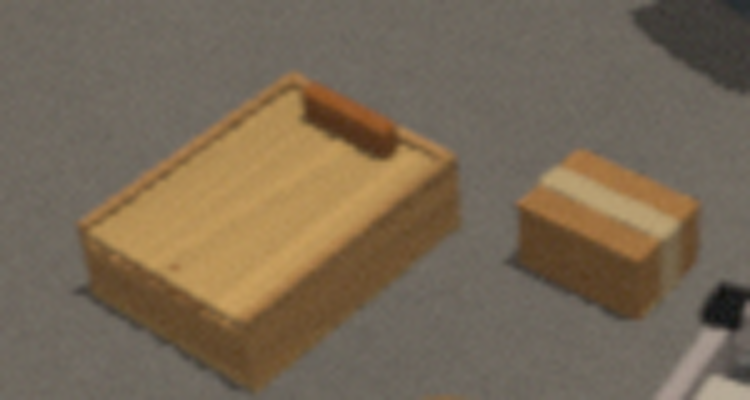

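View pics/sd_tray0.png

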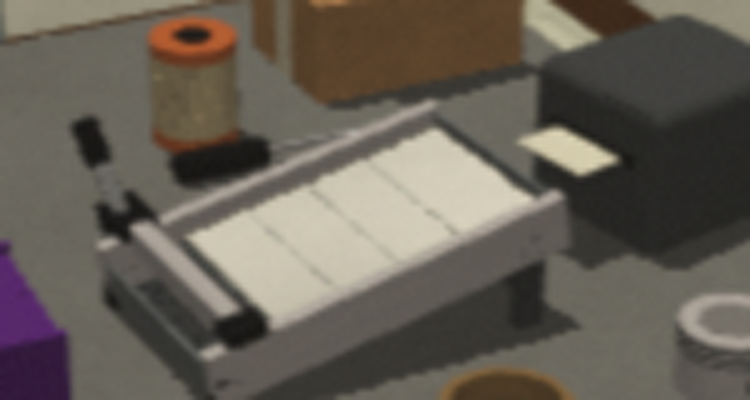

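View pics/sd_case0.png

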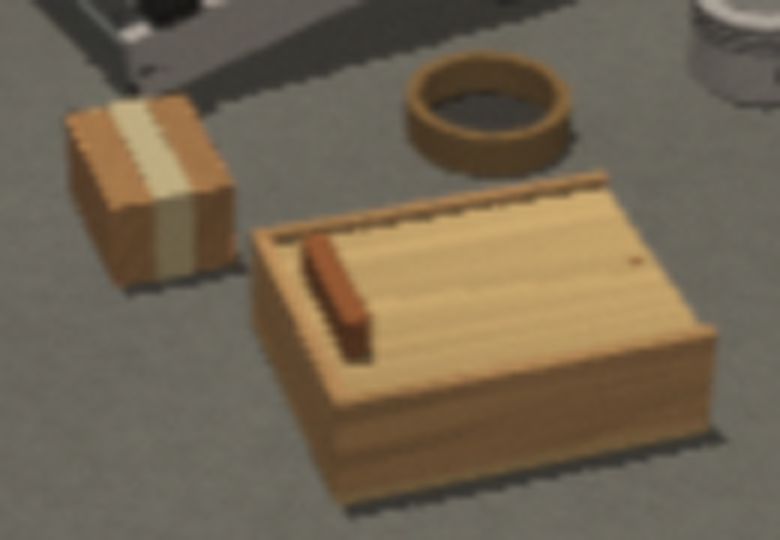

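```bash
cat > fit.py <<'E'
from h import *
import pickle
from scipy.optimize import least_squares
S=pickle.load(open('s0.pkl','rb'))
def px(o,k,u,v): return np.array([o[0]+(u+.5)/k-.5,o[1]+(v+.5)/k-.5])
def case(p,P): 
    c,s=np.cos(p[2]),np.sin(p[2]); P=np.atleast_2d(np.array(P,float)); return np.c_[p[0]+c*P[:,0]-s*P[:,1],p[1]+s*P[:,0]+c*P[:,1],P[:,2]]
def deckM(p,pitch=10): return R.from_euler('z',p[2]).as_matrix()@R.from_euler('y',-pitch,degrees=True).as_matrix()
def deck(p,P): return np.array([p[0],p[1],.045])+np.atleast_2d(np.array(P,float))@deckM(p).T
hx,hy=.092,.069
Cc=[('scene',(200,140),5,[((-hx,-hy,.058),295,75),((-hx,hy,.058),457,158),((hx,-hy,.058),82,228),((hx,hy,.058),250,322),((hx,hy,0),253,390),((-hx,hy,0),458,228),((hx,-hy,0),88,290)]),
('side',(270,205),6,[((-hx,-hy,.058),340,403),((-hx,-hy,0),343,500),((hx,-hy,.058),715,333),((hx,-hy,0),710,430),((-hx,hy,.058),255,232),((hx,hy,.058),605,178)])]
Cd=[('scene',(290,180),5,[((0,-.078,0),265,178),((0,.078,0),530,257)]),('side',(250,140),5,[((0,.078,0),188,235),((.215,.078,0),435,128)])]
def fit(f,C,p0):
    def r(p):
        return np.concatenate([(proj(S[n],f(p,[a[0] for a in L]))-np.array([px(o,k,a[1],a[2]) for a in L])).ravel() for n,o,k,L in C])
    q=least_squares(r,p0,loss='soft_l1'); return q.x,r(q.x).reshape(-1,2)
if __name__=='__main__':
    pc,rc=fit(case,Cc,[.55,-.1,0]); print('case',pc,np.degrees(pc[2])); print(rc.round(1).tolist())
    pd,rd=fit(deck,Cd,[.5,.2,0]); print('deck',pd,np.degrees(pd[2])); print(rd.round(1).tolist())
    np.save('pose.npy',np.array([pc,pd]))
    segs=[]
    for n in S:
        im=np.ascontiguousarray(cv2.resize(S[n]['img'][:,:,::-1],None,fx=4,fy=4,interpolation=cv2.INTER_CUBIC))
        def line(f,p,pts,col):
            q=(proj(S[n],f(p,pts))+.5)*4-.5
            cv2.polylines(im,[np.round(q).astype(int)],False,col,1,cv2.LINE_AA)
        for z in(0,.058): line(case,pc,[(-hx,-hy,z),(hx,-hy,z),(hx,hy,z),(-hx,hy,z),(-hx,-hy,z)],(0,0,255))
        for xx in(-.078,-.064):line(case,pc,[(xx,-.035,.077),(xx,.035,.077)],(255,0,0))
        line(deck,pd,[(0,-.078,0),(.215,-.078,0),(.215,.078,0),(0,.078,0),(0,-.078,0)],(0,0,255))
        for y in(-.09,-.078,.078,.09): line(deck,pd,[(-.06,y,.016),(.215,y,.016)],(0,255,0))
        for x in(-.044,-.028): line(deck,pd,[(x,-.078,.029),(x,.078,.029)],(255,0,0))
        line(deck,pd,[(-.036,.102,.01),(-.036,.102+.084*np.cos(1.2),.01+.084*np.sin(1.2))],(255,0,255))
        b={'scene':(200,140,455,300),'side':(250,140,410,300)}[n]
        cv2.imwrite(f'pics/ov_{n}.png',cv2.resize(im[b[1]*4:b[3]*4,b[0]*4:b[2]*4],None,fx=.78 if n=='scene' else .93,fy=.78 if n=='scene' else .93,interpolation=cv2.INTER_AREA))
E
python3 fit.py
```

```text
case [ 0.48347921 -0.18208928 -0.16753779] -9.599208096377275
[[-0.9, -0.5], [-0.3, -0.3], [-1.5, -0.7], [-1.4, 0.4], [0.3, 1.1], [0.4, -0.1], [0.5, 1.2], [-0.5, 0.2], [-1.3, 0.7], [0.6, -0.2], [-0.3, -0.0], [-0.5, -0.6], [-0.0, -1.7]]
deck [0.48314698 0.19105695 0.05860241] 3.3576705744124324
[[-1.1, -0.8], [0.3, 0.8], [-0.8, -0.2], [0.1, -0.6]]
```

View pics/ov_scene.png

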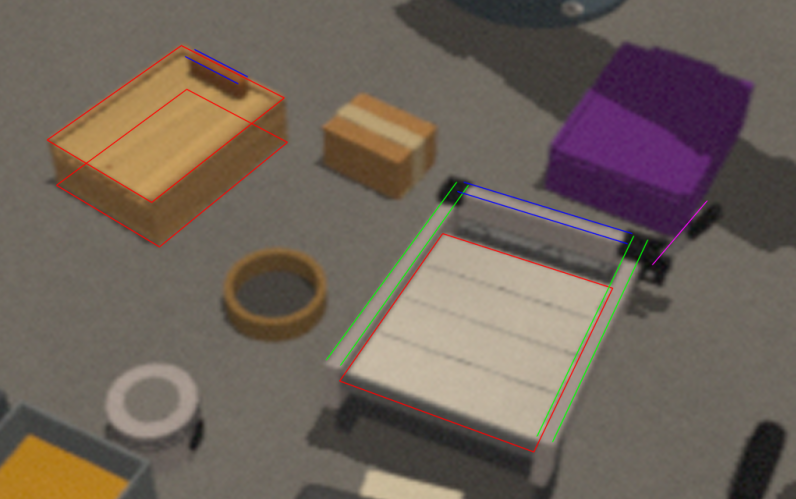

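View pics/ov_side.png

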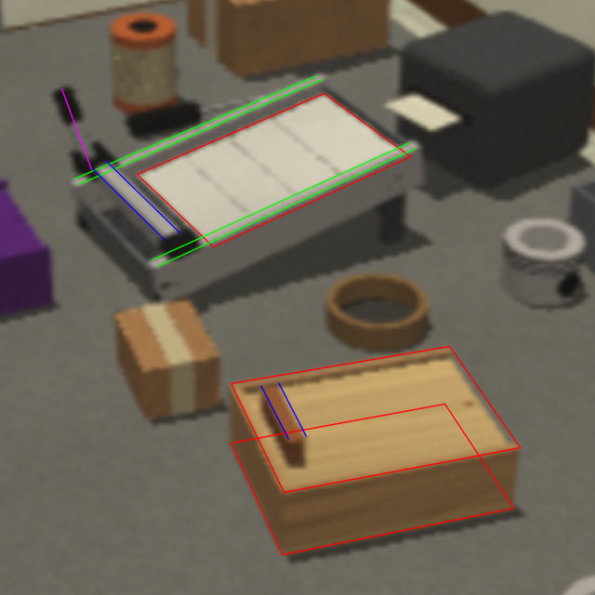

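The wooden case (scene 255,185) and the tray fit both views to within about 1 px. Next I'll work out the move that brings the tool above the bar.

```bash
cat > plan.py <<'E'
from h import *
from fit import case,deck,deckM
def pose():
    pc,pd=np.load('pose.npy'); return pc,pd
def toolR_deck(p,xaxis='x'):
    M=deckM(p); z=-M[:,2]; x=M[:,0] if xaxis=='x' else M[:,1]
    return np.c_[x,np.cross(z,x),z]
def toolR_case(p,xaxis='x'):
    c,s=np.cos(p[2]),np.sin(p[2]); x=np.array([c,s,0]) if xaxis=='x' else np.array([-s,c,0]); z=np.array([0,0,-1.])
    return np.c_[x,np.cross(z,x),z]
def to(P,Rt):
    t=telemetry.read_state(); P=np.ravel(P); Rn=R.from_rotvec(t['eef_rot']).as_matrix()
    dr=np.degrees(R.from_matrix(Rn.T@Rt).as_rotvec()); d=P-t['eef_pos']
    print('pos',t['eef_pos'].round(4),'target',P.round(4),'| dr deg',dr.round(2),'| lin cm in final frame',(Rt.T@d*100).round(2),'in now frame',(Rn.T@d*100).round(2),'F',t['contact_force'].round(1),'gap',round(t['finger_gap'],4),'t',round(t['time'],2))
E
python3 - <<'E'
from plan import *
pc,pd=pose()
to(deck(pd,(-.036,0,.15)),toolR_deck(pd))
for n,P in dict(pivot=deck(pd,(-.036,.102,.01)),top=deck(pd,(.215,0,0)),tip=deck(pd,(.026,.13,.09))).items(): print(n,P.round(3))
E
```

```text
pos [0.2168 0.4779 0.239 ] target [0.4218 0.1875 0.1865] | dr deg [-5.41  9.03 62.08] | lin cm in final frame [17.56 30.2   8.43] in now frame [-17.98  30.67   5.27] F [-0.1  0.2 -0.5] gap 0.0855 t 0.25
pivot [[0.44  0.291 0.049]]
top [[0.695 0.203 0.082]]
tip [[0.485 0.321 0.138]]
```

```bash
python3 -m jog '{"dr":[[-0.54,0.9,6.2],[-0.54,0.9,6.2],[-0.54,0.9,6.2],[-0.54,0.9,6.2],[-0.54,0.9,6.2],[-0.54,0.9,6.2],[-0.54,0.9,6.2],[-0.54,0.9,6.2],[-0.54,0.9,6.2],[-0.54,0.9,6.2]],"linear":[[0,0,0],[0,0,0],[0,0,0],[0,0,0],[0,0,0],[0,0,0],[0,0,0],[0,0,0],[0,0,0],[0,0,0]],"gripper":[1,1,1,1,1,1,1,1,1,1]}' 30
python3 -m jog '{"dr":[[0,0,0],[0,0,0],[0,0,0],[0,0,0],[0,0,0],[0,0,0],[0,0,0],[0,0,0],[0,0,0],[0,0,0],[0,0,0],[0,0,0],[0,0,0],[0,0,0],[0,0,0],[0,0,0]],"linear":[[1.2,2.1,0],[1.2,2.1,0],[1.2,2.1,0],[1.2,2.1,0],[1.2,2.1,0],[1.2,2.1,0],[1.2,2.1,0],[1.2,2.1,0],[1.2,2.1,0],[1.2,2.1,0],[1.2,2.1,0],[1.2,2.1,0],[1.2,2.1,0],[1.2,2.1,0],[0,0,0],[0,0,0]],"gripper":[1,1,1,1,1,1,1,1,1,1,1,1,1,1,1,1]}'
python3 - <<'E'
from plan import *
import pickle
pc,pd=pose()
to(deck(pd,(-.036,0,.019)),toolR_deck(pd))
s=snapshot('wrist'); pickle.dump(s,open('w1.pkl','wb')); cv2.imwrite('pics/w1.png',s['img'][:,:,::-1])
print(telemetry.read_state()['joint_pos'])
E
```

```text
time: 1.08
eef_pos: [0.2168, 0.4779, 0.2393]
eef_rot: [-3.123, -0.085, -0.274]
contact_force: [0.7, -0.2, -0.5]
finger_gap: 0.0854
time: 2.42
eef_pos: [0.4, 0.1936, 0.2684]
eef_rot: [-3.123, -0.09, -0.273]
contact_force: [-0.6, 0.5, -0.9]
finger_gap: 0.0857
pos [0.4    0.1936 0.2684] target [0.4445 0.1888 0.0575] | dr deg [-0.01  0.01 -0.07] | lin cm in final frame [ 0.68  0.74 21.54] in now frame [ 0.69  0.75 21.54] F [-0.6  0.5 -0.9] gap 0.0857 t 2.42
[ 0.5021668  -0.0280269  -0.26227588  1.1788337  -0.07399547  2.00858848]
```

View pics/w1.png

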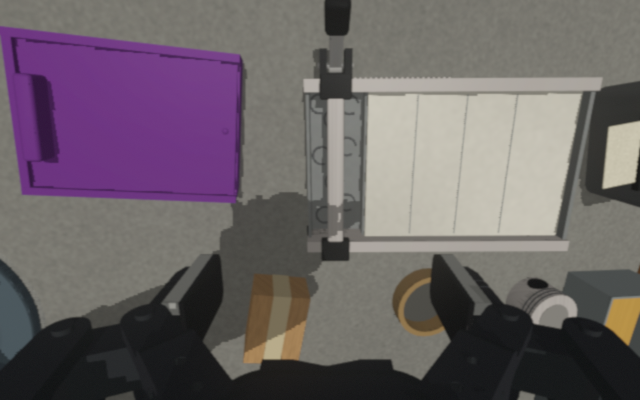

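```bash
python3 - <<'E'
from plan import *
import pickle
s=pickle.load(open('w1.pkl','rb')); pc,pd=pose()
im=cv2.resize(s['img'][:,:,::-1],None,fx=4,fy=4,interpolation=cv2.INTER_CUBIC)
def line(pts,col):
    q=(proj(s,deck(pd,pts))+.5)*4-.5; cv2.polylines(im,[np.round(q).astype(int)],False,col,1,cv2.LINE_AA)
line([(0,-.078,0),(.215,-.078,0),(.215,.078,0),(0,.078,0),(0,-.078,0)],(0,0,255))
for y in(-.09,-.078,.078,.09): line([(-.06,y,.016),(.215,y,.016)],(0,255,0))
for x in(-.044,-.028): line([(x,-.078,.029),(x,.078,.029)],(255,0,0))
line([(-.036,.102,.01),(-.036,.102+.084*np.cos(1.2),.01+.084*np.sin(1.2))],(255,0,255))
cv2.imwrite('pics/ovw1.png',cv2.resize(im[0:1100,1150:2500],None,fx=.55,fy=.55,interpolation=cv2.INTER_AREA))
E
```

```text
(no output)
```

View pics/ovw1.png

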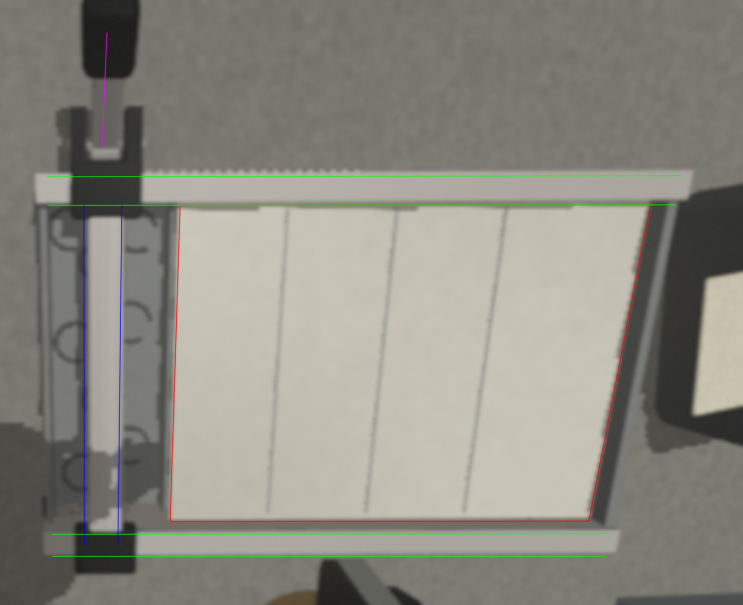

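```bash
python3 -m jog '{"dr":[[0,0,0],[0,0,0],[0,0,0],[0,0,0],[0,0,0],[0,0,0],[0,0,0],[0,0,0],[0,0,0],[0,0,0],[0,0,0]],"linear":[[0.2,0.2,2.5],[0.2,0.2,2.5],[0.2,0.2,2.5],[0.1,0,2.5],[0,0,2.5],[0,0,2.5],[0,0,2],[0,0,1.5],[0,0,1.5],[0,0,0.7],[0,0,0.4]],"gripper":[1,1,1,1,1,1,1,1,1,1,1]}' 30
python3 -m jog '{"dr":[[0,0,0],[0,0,0]],"linear":[[0,0,0],[0,0,0]],"gripper":[1,1]}'
python3 - <<'E'
from plan import *
pc,pd=pose(); pd[1]+=.001; np.save('pose.npy',[pc,pd])
to(deck(pd,(-.036,0,.019)),toolR_deck(pd))
E
```

```text
time: 3.38
eef_pos: [0.4425, 0.1918, 0.0607]
eef_rot: [-3.123, -0.096, -0.27]
contact_force: [0.1, 0.1, 0.4]
finger_gap: 0.0854
time: 3.55
eef_pos: [0.4434, 0.1917, 0.0622]
eef_rot: [-3.123, -0.095, -0.273]
contact_force: [0.4, 0.2, -0.1]
finger_gap: 0.0852
pos [0.4434 0.1917 0.0622] target [0.4445 0.1898 0.0575] | dr deg [-0.04 -0.    0.11] | lin cm in final frame [0.01 0.19 0.48] in now frame [0.01 0.19 0.48] F [ 0.4  0.2 -0.1] gap 0.0852 t 3.55
```

```bash
python3 -m jog '{"dr":[[0,0,0],[0,0,0],[0,0,0],[0,0,0],[0,0,0],[0,0,0],[0,0,0],[0,0,0],[0,0,0],[0,0,0],[0,0,0],[0,0,0]],"linear":[[0,0.2,0.3],[0,0,0],[0,0,0],[0,0,0],[0,0,0],[0,0,0],[0,0,0],[0,0,0],[0,0,0],[0,0,0],[0,0,0],[0,0,0]],"gripper":[0.3,0,-0.3,-0.6,-0.8,-1,-1,-1,-1,-1,-1,-1]}' 30
python3 - <<'E'
from plan import *
pc,pd=pose()
to(deck(pd,(-.036,0,.019)),toolR_deck(pd))
E
```

```text
time: 4.55
eef_pos: [0.4443, 0.1893, 0.0592]
eef_rot: [-3.123, -0.094, -0.274]
contact_force: [-1.2, -0.9, 5.6]
finger_gap: 0.0154
pos [0.4443 0.1893 0.0592] target [0.4445 0.1898 0.0575] | dr deg [-0.03 -0.03  0.08] | lin cm in final frame [-0.01 -0.05  0.17] in now frame [-0.01 -0.05  0.17] F [-1.2 -0.9  5.6] gap 0.0154 t 4.55
```

```bash
python3 -m jog '{"dr":[[0,0,0],[0,0,0],[0,0,0],[0,0,0],[0,0,0],[0,0,0],[0,0,0],[0,0,0],[0,0,0],[0,0,0],[0,0,0],[0,0,0],[0,0,0],[0,0,0]],"linear":[[0.3,0,0],[0.5,0,0],[0.5,0,0],[0.6,0,0],[0.6,0,0],[0.6,0,0],[0.6,0,0],[0.6,0,0],[0.6,0,0],[0.6,0,0],[0.5,0,0],[0.2,0,0],[0,0,0],[0,0,0]],"gripper":[-1,-1,-1,-1,-1,-1,-1,-1,-1,-1,-1,-1,-1,-1]}'
python3 - <<'E'
from plan import *
pc,pd=pose()
to(deck(pd,(.026,0,.019)),toolR_deck(pd))
print(((telemetry.read_state()['eef_pos']-[*pd[:2],.045])@deckM(pd)).round(4))
E
```

```text
time: 5.72
eef_pos: [0.5055, 0.1931, 0.07]
eef_rot: [-3.122, -0.094, -0.274]
contact_force: [-1.3, 0.4, 6.0]
finger_gap: 0.015
pos [0.5055 0.1931 0.07  ] target [0.5054 0.1934 0.0682] | dr deg [-0.05 -0.05  0.07] | lin cm in final frame [-0.04 -0.02  0.17] in now frame [-0.04 -0.02  0.17] F [-1.3  0.4  6. ] gap 0.015 t 5.72
[ 0.0264 -0.0002  0.0207]
```

```bash
python3 -m jog '{"dr":[[0,0,0],[0,0,0],[0,0,0],[0,0,0],[0,0,0],[0,0,0],[0,0,0],[0,0,0],[0,0,0],[0,0,0],[0,0,0],[0,0,0],[0,0,0],[0,0,0],[0,0,0],[0,0,0],[0,0,0],[0,0,0],[0,0,0],[0,0,0]],"linear":[[0,0,0],[0,0,0],[0,0,0],[0,0,0],[0,0,0],[0,0,0],[0,0,-1],[0,0,-2],[0,0,-2.5],[0,0,-2.5],[0,0,-1.5],[0,-1,0],[0,-2,0],[0,-2,0],[0,-2,0],[0,-2,0],[0,-1,0],[0,0,0],[0,0,0],[0,0,0]],"gripper":[-0.8,-0.6,-0.4,-0.4,-0.4,-0.4,-0.4,-0.4,-0.4,-0.4,-0.4,-0.8,-1,-1,-1,-1,-1,-1,-1,-1]}'
python3 - <<'E'
from plan import *
import pickle
pc,pd=pose()
to(deck(pd,(.026,.103,.078)),toolR_deck(pd))
print(((telemetry.read_state()['eef_pos']-[*pd[:2],.045])@deckM(pd)).round(4))
s=snapshot('wrist'); pickle.dump(s,open('w2.pkl','wb')); cv2.imwrite('pics/w2.png',s['img'][:,:,::-1])
s=snapshot('scene'); crop(s,290,450,140,300,4,'sc2')
E
```

```text
time: 7.38
eef_pos: [0.4823, 0.291, 0.1628]
eef_rot: [-3.124, -0.094, -0.272]
contact_force: [-0.1, -0.5, 0.3]
finger_gap: 0.0003
pos [0.4823 0.291  0.1628] target [0.4892 0.2956 0.1263] | dr deg [0.01 0.05 0.08] | lin cm in final frame [ 0.07 -0.41  3.72] in now frame [ 0.07 -0.41  3.72] F [-0.1 -0.5  0.3] gap 0.0003 t 7.38
[0.0253 0.0989 0.1152]
```

View pics/w2.png

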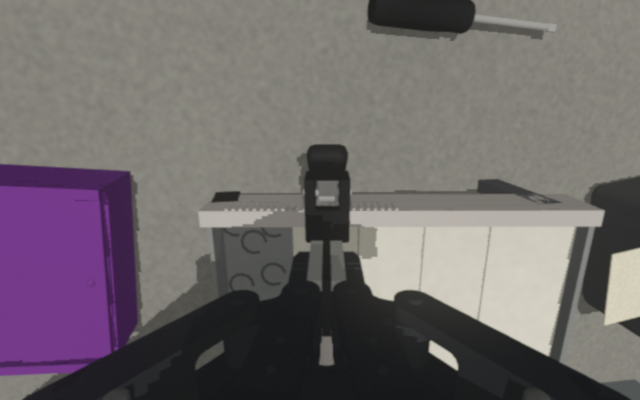

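View pics/sc2.png

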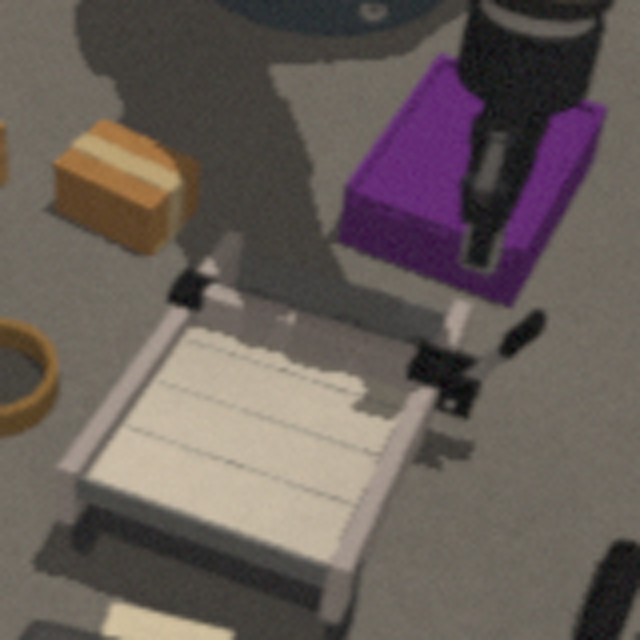

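```bash
python3 -m jog '{"dr":[[0,0,0],[0,0,0],[0,0,0],[0,0,0],[0,0,0],[0,0,0],[0,0,0],[0,0,0],[0,0,0],[0,0,0],[0,0,0],[0,0,0],[0,0,0],[0,0,0],[0,0,0],[0,0,0],[0,0,0]],"linear":[[0,0,1],[0,0,1.5],[0,0,1.2],[0,-0.3,0],[0,-0.3,0],[0,-0.3,0],[0,-0.34,0.16],[0,-0.34,0.16],[0,-0.34,0.16],[0,-0.34,0.16],[0,-0.34,0.16],[0,-0.35,0.31],[0,-0.35,0.31],[0,-0.35,0.31],[0,-0.35,0.31],[0,0,0],[0,0,0]],"gripper":[-1,-1,-1,-1,-1,-1,-1,-1,-1,-1,-1,-1,-1,-1,-1,-1,-1]}'
python3 - <<'E'
from plan import *
pc,pd=pose()
print(((telemetry.read_state()['eef_pos']-[*pd[:2],.045])@deckM(pd)).round(4))
s=snapshot('scene'); crop(s,340,480,180,280,5,'sc3')
E
```

```text
time: 8.9
eef_pos: [0.4898, 0.3324, 0.1061]
eef_rot: [-3.123, -0.094, -0.272]
contact_force: [-0.7, -0.3, -0.0]
finger_gap: -0.0003
[0.0253 0.1397 0.0576]
```

View pics/sc3.png

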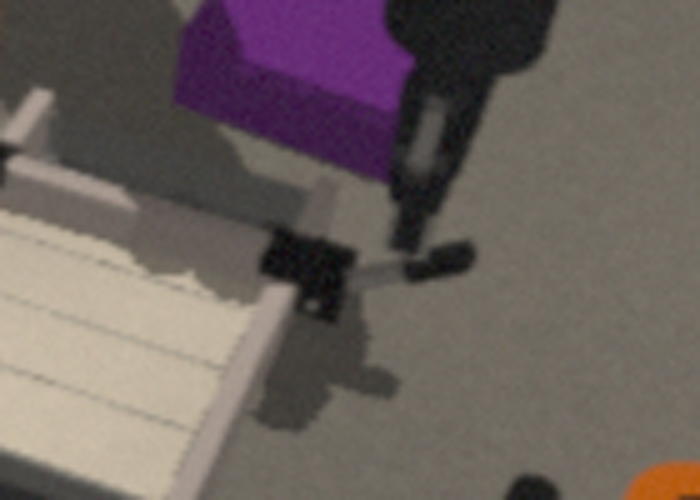

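The lever is partway down, pressed by the fingertips (crop 420,250). I'll continue the sweep.

```bash
python3 -m jog '{"dr":[[0,0,0],[0,0,0],[0,0,0],[0,0,0],[0,0,0],[0,0,0],[0,0,0],[0,0,0],[0,0,0],[0,0,0],[0,0,0]],"linear":[[0,-0.24,0.4],[0,-0.24,0.4],[0,-0.24,0.4],[0,-0.24,0.4],[0,-0.11,0.45],[0,-0.11,0.45],[0,-0.11,0.45],[0,-0.11,0.45],[0,0,0.2],[0,0,0],[0,0,0]],"gripper":[-1,-1,-1,-1,-1,-1,-1,-1,-1,-1,-1]}'
python3 - <<'E'
from plan import *
pc,pd=pose()
print(((telemetry.read_state()['eef_pos']-[*pd[:2],.045])@deckM(pd)).round(4))
E
```

```text
time: 9.87
eef_pos: [0.4956, 0.3467, 0.0715]
eef_rot: [-3.123, -0.094, -0.274]
contact_force: [-1.4, -1.9, 5.9]
finger_gap: -0.0
[0.0258 0.1536 0.0223]
```

```bash
python3 -m jog '{"dr":[[0,0,0],[0,0,0],[0,0,0],[0,0,0]],"linear":[[0,0,0.15],[0,0,0.15],[0,0,0],[0,0,0]],"gripper":[-1,-1,-1,-1]}'
python3 -m jog '{"dr":[[0,0,0],[0,0,0],[0,0,0],[0,0,0],[0,0,0],[0,0,0],[0,0,0],[0,0,0],[0,0,0],[0,0,0]],"linear":[[0,0,-1],[0,0,-3],[0,0,-3],[0,0,-3],[0,0,-3],[0,3,0],[0,3,0],[0,3,0],[0,3,0],[0,3,0]],"gripper":[-1,-1,-1,-1,-1,0,0.5,1,1,1]}'
python3 -m jog '{"dr":[[0,0,0],[0,0,0]],"linear":[[0,0,0],[0,0,0]],"gripper":[1,1]}'
python3 - <<'E'
from plan import *
import pickle
pc,pd=pose()
print(((telemetry.read_state()['eef_pos']-[*pd[:2],.045])@deckM(pd)).round(4))
s=snapshot('wrist'); pickle.dump(s,open('w4.pkl','wb')); cv2.imwrite('pics/w4.png',s['img'][:,:,::-1])
s=snapshot('scene'); crop(s,290,490,180,300,4,'sc4')
E
```

```text
time: 10.2
eef_pos: [0.4965, 0.3469, 0.0706]
eef_rot: [-3.121, -0.094, -0.277]
contact_force: [-7.5, -4.6, 25.4]
finger_gap: 0.0001
time: 11.03
eef_pos: [0.482, 0.1942, 0.1959]
eef_rot: [-3.123, -0.095, -0.272]
contact_force: [1.8, -0.8, -0.4]
finger_gap: 0.0602
time: 11.2
eef_pos: [0.4823, 0.1941, 0.1961]
eef_rot: [-3.123, -0.09, -0.272]
contact_force: [0.5, -0.3, 0.5]
finger_gap: 0.0834
[0.0256 0.0021 0.1489]
```

View pics/w4.png

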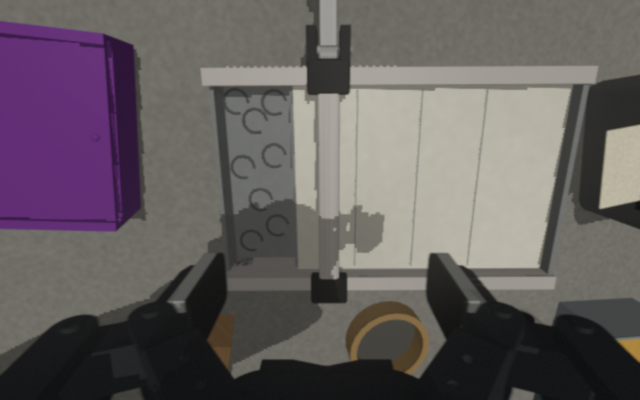

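View pics/sc4.png

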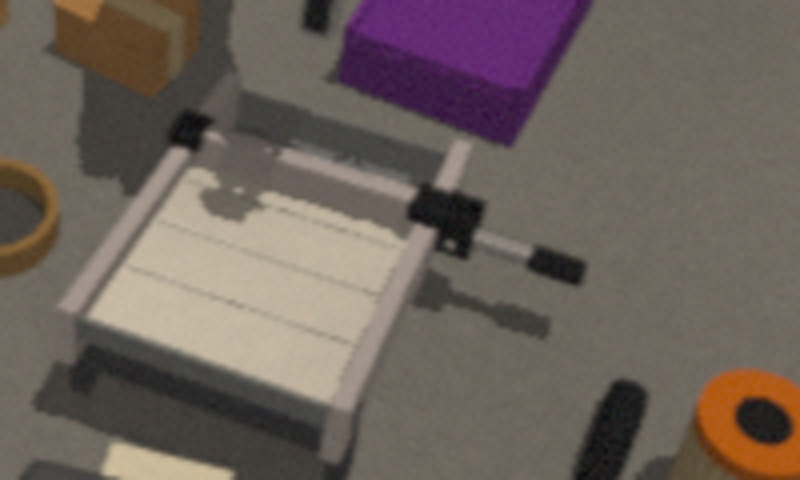

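The lever is right down (crop 445,215 → 585,268), and white deck shows between the trough (column 293) and the bar (column 318). Next I'll measure the bar and plan the move to the lid.

```bash
python3 - <<'E'
from plan import *
import pickle
s=pickle.load(open('w4.pkl','rb')); pc,pd=pose()
crop(s,280,380,100,220,6,'w4c')
for m in (.022,.024,.026,.028,.030): print(m,[proj(s,deck(pd,(m+e,y,.029))).round(1).tolist()[0] for y in(.03,-.03) for e in(-.008,.008)])
to(case(pc,(-.071,0,.25)),toolR_case(pc))
to(case(pc,(-.071,0,.071)),toolR_case(pc))
E
```

```text
0.022 [[310.6, 153.8], [332.6, 153.7], [311.7, 230.4], [332.3, 230.4]]
0.024 [[313.4, 153.8], [335.3, 153.7], [314.2, 230.4], [334.8, 230.4]]
0.026 [[316.1, 153.8], [338.0, 153.7], [316.8, 230.4], [337.4, 230.4]]
0.028 [[318.9, 153.8], [340.8, 153.7], [319.4, 230.4], [340.0, 230.4]]
0.03 [[321.6, 153.8], [343.5, 153.7], [322.0, 230.4], [342.6, 230.4]]
pos [0.4825 0.1958 0.1961] target [ 0.4135 -0.1702  0.25  ] | dr deg [-1.17 -9.93 12.98] | lin cm in final frame [-0.71 37.24 -5.39] in now frame [-8.   36.12 -6.9 ] F [ 0.4 -0.   0.4] gap 0.0851 t 11.3
pos [0.4825 0.1958 0.1961] target [ 0.4135 -0.1702  0.071 ] | dr deg [-1.17 -9.93 12.98] | lin cm in final frame [-0.71 37.24 12.51] in now frame [-11.11  36.13  10.73] F [ 0.4 -0.   0.4] gap 0.0851 t 11.3
```

View pics/w4c.png

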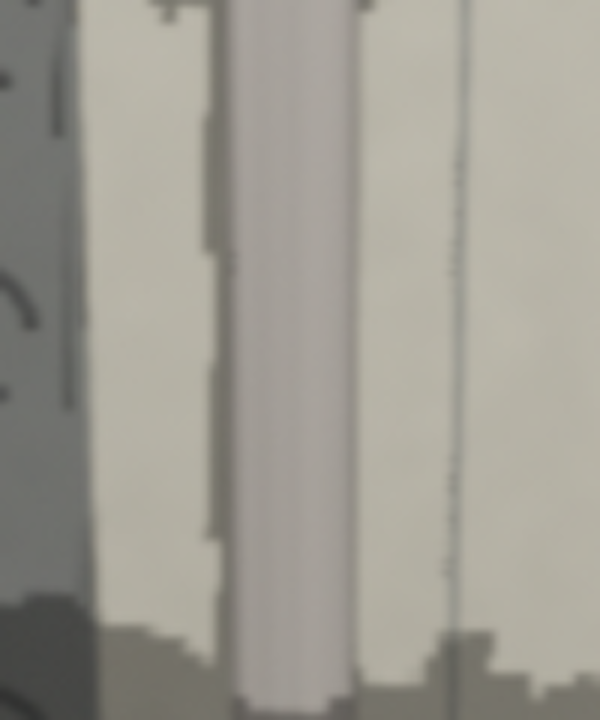

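```bash
python3 -m jog '{"dr":[[-0.39,-3.31,4.33],[-0.39,-3.31,4.33],[-0.39,-3.31,4.33],[0,0,0],[0,0,0],[0,0,0],[0,0,0],[0,0,0],[0,0,0],[0,0,0],[0,0,0],[0,0,0],[0,0,0],[0,0,0],[0,0,0],[0,0,0],[0,0,0],[0,0,0],[0,0,0],[0,0,0]],"linear":[[0,0,-1],[0,0,-2],[0,0,-2.4],[0,1.5,0],[0,2.5,0],[0,2.6,0],[0,2.6,0],[0,2.6,0],[0,2.6,0],[0,2.6,0],[0,2.6,0],[0,2.6,0],[0,2.6,0],[0,2.6,0],[0,2.6,0],[0,2.6,0],[0,2.6,0],[0,2,0],[0,0.5,0],[0,0,0]],"gripper":[1,1,1,1,1,1,1,1,1,1,1,1,1,1,1,1,1,1,1,1]}'
python3 - <<'E'
from plan import *
import pickle
pc,pd=pose()
to(case(pc,(-.071,0,.074)),toolR_case(pc))
s=snapshot('wrist'); pickle.dump(s,open('w5.pkl','wb')); 
im=cv2.resize(s['img'][:,:,::-1],None,fx=2,fy=2,interpolation=cv2.INTER_CUBIC)
hx,hy=.092,.069
def line(pts,col):
    q=(proj(s,case(pc,pts))+.5)*2-.5; cv2.polylines(im,[np.round(q).astype(int)],False,col,1,cv2.LINE_AA)
line([(-hx,-hy,.058),(hx,-hy,.058),(hx,hy,.058),(-hx,hy,.058),(-hx,-hy,.058)],(0,0,255))
line([(-.078,-.035,.077),(-.064,-.035,.077),(-.064,.035,.077),(-.078,.035,.077),(-.078,-.035,.077)],(255,0,0))
cv2.imwrite('pics/w5.png',cv2.resize(im,(800,500)))
print(telemetry.read_state()['joint_pos'].round(2))
E
```

```text
time: 12.97
eef_pos: [0.4147, -0.1767, 0.2497]
eef_rot: [3.13, -0.264, -0.0]
contact_force: [0.6, -0.4, -0.3]
finger_gap: 0.0854
pos [ 0.4147 -0.1767  0.2497] target [ 0.4135 -0.1702  0.074 ] | dr deg [ 0.01  0.01 -0.04] | lin cm in final frame [-0.23 -0.61 17.57] in now frame [-0.22 -0.62 17.57] F [ 0.6 -0.4 -0.3] gap 0.0854 t 12.97
[-0.4   0.11 -0.15  1.31  0.    1.34]
```

View pics/w5.png

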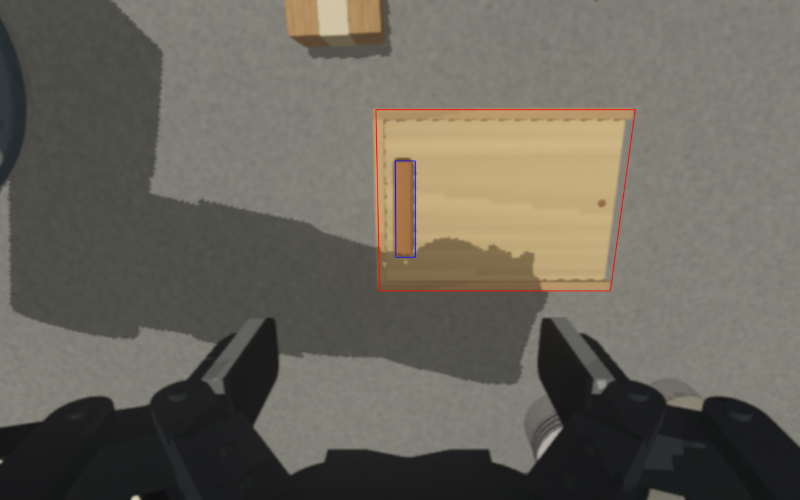

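```bash
python3 -m jog '{"dr":[[0,0,0],[0,0,0],[0,0,0],[0,0,0],[0,0,0],[0,0,0],[0,0,0],[0,0,0],[0,0,0],[0,0,0]],"linear":[[-0.1,-0.3,2],[-0.1,-0.3,3],[0,0,3],[0,0,3],[0,0,3],[0,0,2],[0,0,1],[0,0,0.6],[0,0,0],[0,0,0]],"gripper":[1,1,1,1,0.6,0.3,0,0,0,0]}'
python3 -m jog '{"dr":[[0,0,0],[0,0,0],[0,0,0],[0,0,0],[0,0,0],[0,0,0]],"linear":[[0,0,0],[0,0,0],[0,0,0],[0,0,0],[0,0,0],[0,0,0]],"gripper":[-0.4,-0.8,-1,-1,-1,-1]}' 40
python3 - <<'E'
from plan import *
pc,pd=pose()
to(case(pc,(-.071,0,.073)),toolR_case(pc))
E
```

```text
time: 13.85
eef_pos: [0.4139, -0.1694, 0.0743]
eef_rot: [3.131, -0.26, 0.001]
contact_force: [0.2, -0.4, 0.2]
finger_gap: 0.0428
time: 14.35
eef_pos: [0.414, -0.1703, 0.075]
eef_rot: [3.13, -0.263, 0.003]
contact_force: [-0.3, 1.8, 5.4]
finger_gap: 0.0127
pos [ 0.414  -0.1703  0.075 ] target [ 0.4135 -0.1702  0.073 ] | dr deg [ 0.01 -0.12  0.01] | lin cm in final frame [-0.05  0.01  0.2 ] in now frame [-0.05  0.01  0.19] F [-0.3  1.8  5.4] gap 0.0127 t 14.35
```

```bash
python3 -m jog '{"dr":[[0,0,0],[0,0,0],[0,0,0],[0,0,0],[0,0,0],[0,0,0],[0,0,0],[0,0,0],[0,0,0],[0,0,0],[0,0,0],[0,0,0],[0,0,0],[0,0,0],[0,0,0],[0,0,0],[0,0,0],[0,0,0],[0,0,0],[0,0,0]],"linear":[[0.5,0,0],[0.5,0,0],[0.5,0,0],[0.5,0,0],[1,0,0],[1,0,0],[1,0,0],[1,0,0],[1,0,0],[1,0,0],[1,0,0],[1,0,0],[1,0,0],[1,0,0],[1,0,0],[1,0,0],[1,0,0],[0.6,0,0],[0.2,0,0],[0,0,0]],"gripper":[-1,-1,-1,-1,-1,-1,-1,-1,-1,-1,-1,-1,-1,-1,-1,-1,-1,-1,-1,-1]}'
python3 - <<'E'
from plan import *
pc,pd=pose()
to(case(pc,(.089,0,.075)),toolR_case(pc))
E
```

```text
time: 16.02
eef_pos: [0.5699, -0.1964, 0.075]
eef_rot: [3.131, -0.262, 0.002]
contact_force: [-1.0, 1.4, 6.5]
finger_gap: 0.0123
pos [ 0.5699 -0.1964  0.075 ] target [ 0.5712 -0.1969  0.075 ] | dr deg [-0.   -0.07  0.02] | lin cm in final frame [ 0.14  0.03 -0.  ] in now frame [ 0.14  0.03 -0.  ] F [-1.   1.4  6.5] gap 0.0123 t 16.02
```

```bash
python3 -m jog '{"dr":[[0,0,0],[0,0,0],[0,0,0],[0,0,0],[0,0,0],[0,0,0],[0,0,0],[0,0,0],[0,0,0],[0,0,0],[0,0,0],[0,0,0]],"linear":[[0.15,0,0],[0,0,0],[0,0,0],[0,0,0],[0,0,0],[0,0,0],[0,0,-2],[0,0,-3],[0,0,-4],[0,0,-4],[0,0,-4],[0,0,-1]],"gripper":[-1,-1,-0.7,-0.4,0,0,0.3,0.6,1,1,1,1]}'
python3 -m jog '{"dr":[[0,0,-6],[0,0,-6],[0,0,-6],[0,0,-6],[0,0,-6],[0,0,-6],[0,0,-6],[0,0,-6],[0,0,-6],[0,0,-6],[0,0,-6],[0,0,-6],[0,0,-6],[0,0,-6],[0,0,-6],[0,0,0]],"linear":[[-1,0,0],[0,0,0],[0,0,0],[0,0,0],[0,0,0],[0,0,0],[0,0,0],[0,0,0],[0,0,0],[0,0,0],[0,0,0],[0,0,0],[0,0,0],[0,0,0],[0,0,0],[0,0,0]],"gripper":[1,1,1,1,1,1,1,1,1,1,1,1,1,1,1,1]}'
python3 - <<'E'
from plan import *
import pickle
pc,pd=pose()
to(case(pc,(.064,0,.036)),toolR_case(pc,'y'))
s=snapshot('wrist'); pickle.dump(s,open('w6.pkl','wb'));cv2.imwrite('pics/w6.png',s['img'][:,:,::-1])
s=snapshot('scene');crop(s,190,330,140,240,5,'sc6')
E
```

```text
time: 17.02
eef_pos: [0.5724, -0.1974, 0.2607]
eef_rot: [3.128, -0.262, 0.014]
contact_force: [-0.7, 0.0, -1.3]
finger_gap: 0.0853
time: 18.35
eef_pos: [0.5608, -0.1951, 0.2538]
eef_rot: [2.394, 2.033, -0.0]
contact_force: [-0.6, 0.1, -0.5]
finger_gap: 0.0856
pos [ 0.5608 -0.1951  0.2538] target [ 0.5466 -0.1928  0.036 ] | dr deg [0.02 0.02 0.28] | lin cm in final frame [-1.000e-02 -1.440e+00  2.178e+01] in now frame [ 1.000e-02 -1.450e+00  2.178e+01] F [-0.6  0.1 -0.5] gap 0.0856 t 18.35
```

View pics/w6.png

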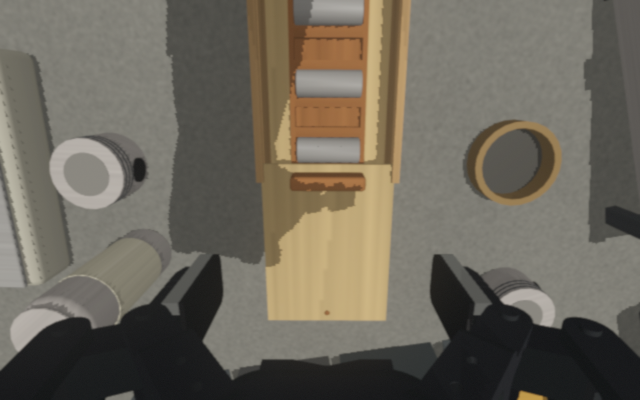

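View pics/sc6.png

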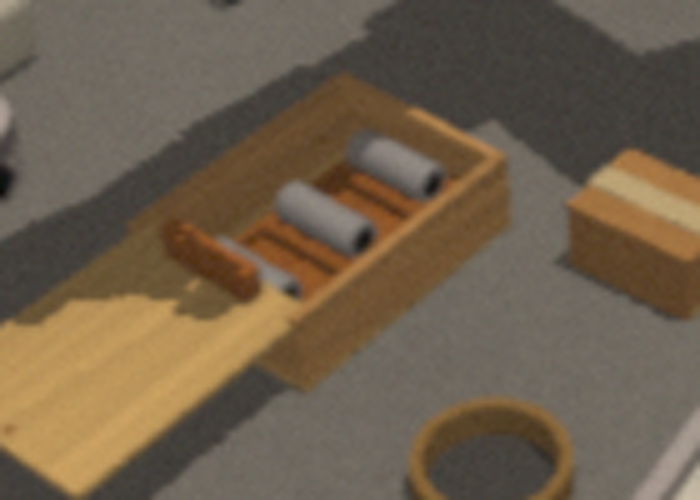

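Three pins are in the case, in pockets -64, 0 and +64 (wrist view at (329,12), (329,84), (329,151)); pockets ±32 are empty. I'll check the predicted positions.

```bash
python3 - <<'E'
from plan import *
import pickle
s=pickle.load(open('w6.pkl','rb'));pc,pd=pose()
for x in(.064,0): print(proj(s,case(pc,[(x,-.031,.04),(x,.031,.04),(x,0,.046)])).round(1).tolist())
crop(s,240,420,0,200,4,'w6c')
E
```

```text
[[295.7, 152.2], [357.9, 152.5], [326.8, 153.4]]
[[294.4, 84.9], [359.9, 85.3], [327.2, 84.9]]
```

View pics/w6c.png

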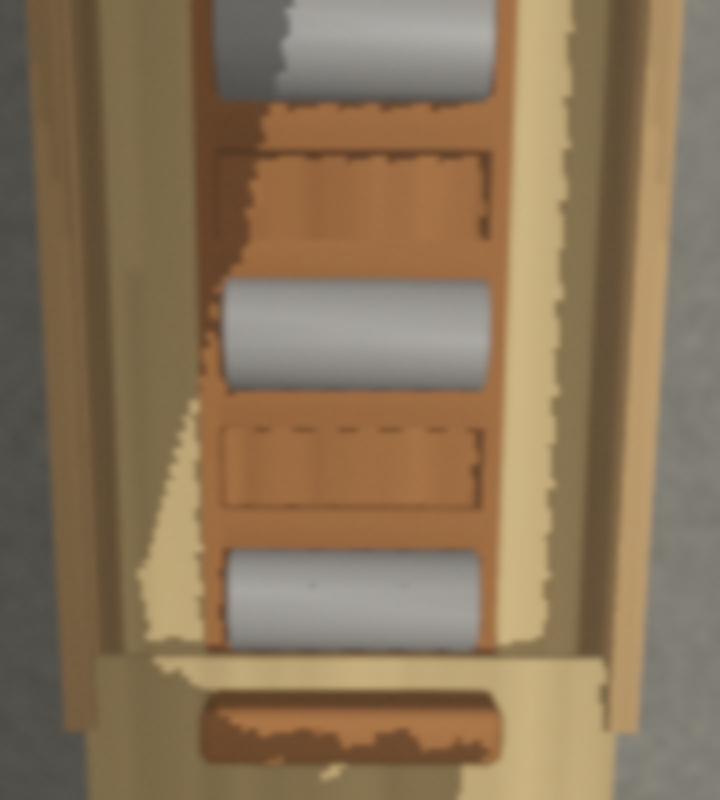

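```bash
python3 -m jog '{"dr":[[0,0,0.1],[0,0,0.1],[0,0,0.1],[0,0,0],[0,0,0],[0,0,0],[0,0,0],[0,0,0],[0,0,0],[0,0,0],[0,0,0],[0,0,0],[0,0,0],[0,0,0]],"linear":[[0.1,-0.5,0],[0,-0.5,2],[0,-0.45,3],[0,0,3],[0,0,3],[0,0,3],[0,0,2.5],[0,0,2],[0,0,1],[0,0,0.6],[0,0,0.6],[0,0,0.6],[0,0,0],[0,0,0]],"gripper":[0.8,0.8,0.8,0.8,0.8,0.8,0.8,0.8,0.8,0.8,0.8,0.8,0.8,0.8]}' 40
python3 - <<'E'
from plan import *
pc,pd=pose()
to(case(pc,(.064,0.001,.036)),toolR_case(pc,'y'))
s=snapshot('wrist');cv2.imwrite('pics/w7.png',s['img'][:,:,::-1])
E
```

```text
time: 19.62
eef_pos: [0.5453, -0.1913, 0.0417]
eef_rot: [-2.404, -2.021, 0.002]
contact_force: [-6.3, 0.4, 2.0]
finger_gap: 0.0771
pos [ 0.5453 -0.1913  0.0417] target [ 0.5467 -0.1918  0.036 ] | dr deg [-0.08  0.02 -0.32] | lin cm in final frame [-0.02  0.15  0.57] in now frame [-0.02  0.15  0.57] F [-6.3  0.4  2. ] gap 0.0771 t 19.62
```

View pics/w7.png

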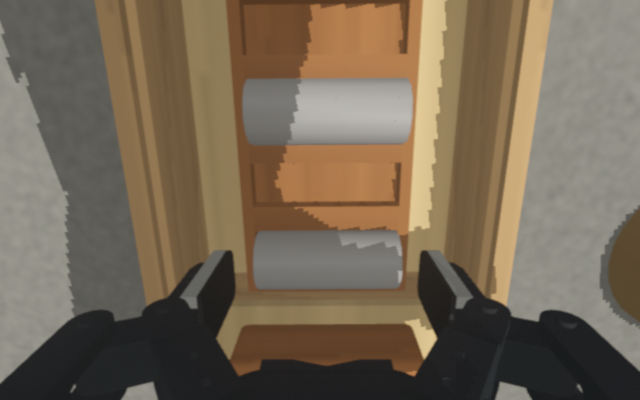

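```bash
python3 -m jog '{"dr":[[0,0,0],[0,0,0],[0,0,0]],"linear":[[0,-0.25,0],[0,0,0],[0,0,0]],"gripper":[0.8,0.8,0.8]}' 40
python3 - <<'E'
from plan import *
pc,pd=pose()
to(case(pc,(.062,0.001,.036)),toolR_case(pc,'y'))
E
```

```text
time: 19.92
eef_pos: [0.5449, -0.1915, 0.0419]
eef_rot: [2.403, 2.02, 0.001]
contact_force: [-0.5, -0.2, 0.9]
finger_gap: 0.0767
pos [ 0.5449 -0.1915  0.0419] target [ 0.5448 -0.1914  0.036 ] | dr deg [ 0.13  0.04 -0.31] | lin cm in final frame [ 0.   -0.02  0.59] in now frame [ 0.   -0.02  0.59] F [-0.5 -0.2  0.9] gap 0.0767 t 19.92
```

Contact has gone. I'll go down slowly.

```bash
python3 -m jog '{"dr":[[0,0,0],[0,0,0],[0,0,0],[0,0,0]],"linear":[[0,0,0.3],[0,0,0.25],[0,0,0],[0,0,0]],"gripper":[0.8,0.8,0.8,0.8]}' 40
python3 -m jog '{"dr":[[0,0,0],[0,0,0],[0,0,0],[0,0,0],[0,0,0],[0,0,0],[0,0,0]],"linear":[[0,0,0],[0,0,0],[0,0,0],[0,0,0],[0,0,0],[0,0,0],[0,0,0]],"gripper":[0.6,0.4,0.2,0.2,0.2,0.2,0.2]}' 50
python3 - <<'E'
from plan import *
pc,pd=pose()
to(case(pc,(.062,0.001,.036)),toolR_case(pc,'y'))
s=snapshot('wrist');cv2.imwrite('pics/w8.png',s['img'][:,:,::-1])
E
```

```text
time: 20.25
eef_pos: [0.5441, -0.1912, 0.0352]
eef_rot: [2.405, 2.022, -0.0]
contact_force: [1.1, -0.8, -0.2]
finger_gap: 0.0768
time: 20.83
eef_pos: [0.5442, -0.1914, 0.0357]
eef_rot: [2.404, 2.021, -0.0]
contact_force: [-2.0, -1.0, 4.7]
finger_gap: 0.0607
pos [ 0.5442 -0.1914  0.0357] target [ 0.5448 -0.1914  0.036 ] | dr deg [ 0.04  0.04 -0.29] | lin cm in final frame [ 0.    0.05 -0.03] in now frame [ 0.    0.05 -0.03] F [-2.  -1.   4.7] gap 0.0607 t 20.83
```

View pics/w8.png

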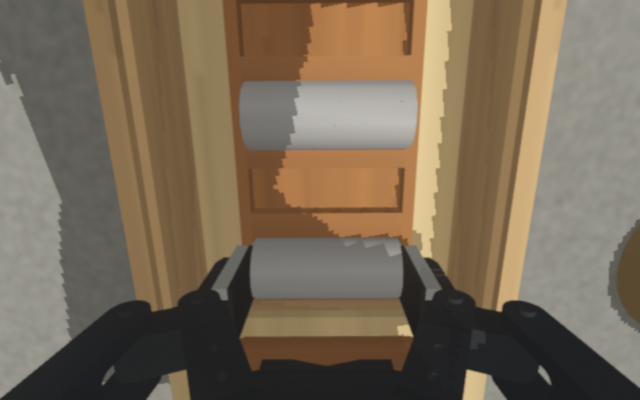

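```bash
python3 -m jog '{"dr":[[0,0,0],[0,0,0],[0,0,0],[0,0,0],[0,0,0],[0,0,0],[0,0,0],[0,0,0],[0,0,0],[0,0,0],[0,0,0],[0,0,0],[0,0,0]],"linear":[[0,0,0],[0,0,-0.3],[0,0,-0.6],[0,0,-1],[0,0,-2],[0,0,-2.5],[0,0,-2.5],[0,0,-2.5],[0,0,-2.5],[0,0,-2.5],[0,0,-2.5],[0,0,-1],[0,0,0]],"gripper":[0.2,0.2,0.2,0.2,0.2,0.2,0.2,0.2,0.2,0.2,0.2,0.2,0.2]}' 60
python3 - <<'E'
from plan import *
pc,pd=pose()
Rt=toolR_deck(pd,'y')
P=deck(pd,(.0505,0,.013))[0]-Rt@[0,.0025,.0027]
to(P,Rt)
s=snapshot('wrist');cv2.imwrite('pics/w9.png',s['img'][:,:,::-1])
E
```

```text
time: 21.97
eef_pos: [0.5453, -0.1914, 0.2374]
eef_rot: [2.401, 2.019, 0.004]
contact_force: [0.3, -0.0, -1.4]
finger_gap: 0.0602
pos [ 0.5453 -0.1914  0.2374] target [0.5276 0.1947 0.0688] | dr deg [ -9.67   1.24 -13.2 ] | lin cm in final frame [38.65 -2.44 16.69] in now frame [37.75 -8.45 16.78] F [ 0.3 -0.  -1.4] gap 0.0602 t 21.97
```

View pics/w9.png

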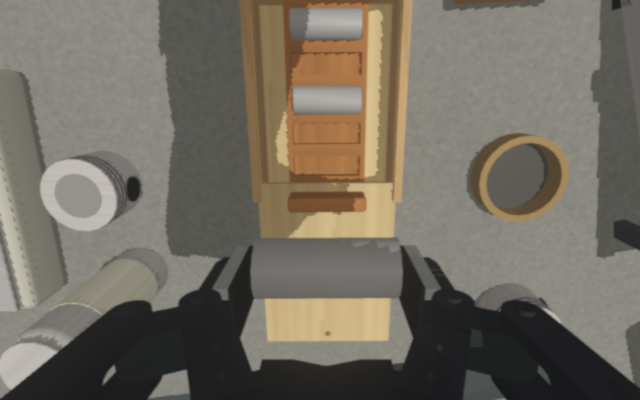

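```bash
python3 -m jog '{"dr":[[-3.22,0.41,-4.4],[-3.22,0.41,-4.4],[-3.22,0.41,-4.4],[0,0,0],[0,0,0],[0,0,0],[0,0,0],[0,0,0],[0,0,0],[0,0,0],[0,0,0],[0,0,0],[0,0,0],[0,0,0],[0,0,0],[0,0,0],[0,0,0],[0,0,0],[0,0,0],[0,0,0]],"linear":[[0,0,0],[0,0,0],[0,0,0],[1.2,0,0],[2.5,-0.2,0],[2.5,-0.2,0],[2.5,-0.2,0],[2.5,-0.2,0],[2.5,-0.2,0],[2.5,-0.2,0],[2.5,-0.2,0],[2.5,-0.2,0],[2.5,-0.2,0],[2.5,-0.2,0],[2.5,-0.2,0],[2.5,-0.2,0],[2.5,0,0],[2.4,0,0],[2,0,0],[0.6,0,0]],"gripper":[0.2,0.2,0.2,0.2,0.2,0.2,0.2,0.2,0.2,0.2,0.2,0.2,0.2,0.2,0.2,0.2,0.2,0.2,0.2,0.2]}' 60
python3 -m jog '{"dr":[[0,0,0],[0,0,0]],"linear":[[0,0,0],[0,0,0]],"gripper":[0.2,0.2]}'
python3 - <<'E'
from plan import *
import pickle
pc,pd=pose()
Rt=toolR_deck(pd,'y')
P=deck(pd,(.0505,0,.013))[0]-Rt@[0,.0025,.0027]
to(P,Rt)
s=snapshot('wrist');pickle.dump(s,open('w10.pkl','wb'));cv2.imwrite('pics/w10.png',s['img'][:,:,::-1])
for m in(.026,.028): print(proj(s,deck(pd,[(m-.008,0,.029),(m+.008,0,.029),(0,0,0)])).round(1).tolist())
E
```

```text
time: 23.68
eef_pos: [0.4967, 0.1964, 0.2294]
eef_rot: [2.073, 2.2, 0.185]
contact_force: [-0.8, 0.3, -2.0]
finger_gap: 0.0601
time: 23.85
eef_pos: [0.4972, 0.1937, 0.23]
eef_rot: [2.073, 2.198, 0.185]
contact_force: [0.3, -0.2, -2.4]
finger_gap: 0.0603
pos [0.4972 0.1937 0.23  ] target [0.5276 0.1947 0.0688] | dr deg [-0.39 -0.03  0.01] | lin cm in final frame [-0.08  0.2  16.4 ] in now frame [-0.09  0.31 16.4 ] F [ 0.3 -0.2 -2.4] gap 0.0603 t 23.85
[[325.7, 149.5], [325.7, 168.8], [325.7, 124.3]]
[[325.7, 152.0], [325.7, 171.2], [325.7, 124.3]]
```

View pics/w10.png

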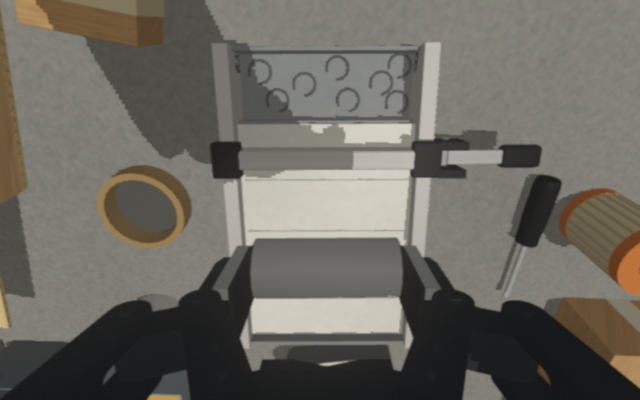

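```bash
python3 -m jog '{"dr":[[-0.2,0,0],[-0.2,0,0],[0,0,0],[0,0,0],[0,0,0],[0,0,0],[0,0,0],[0,0,0],[0,0,0],[0,0,0],[0,0,0],[0,0,0]],"linear":[[-0.05,0.2,1],[0,0.1,2],[0,0,2],[0,0,2],[0,0,2],[0,0,2],[0,0,1.5],[0,0,1],[0,0,0.8],[0,0,0.5],[0,0,0],[0,0,0]],"gripper":[0.2,0.2,0.2,0.2,0.2,0.2,0.2,0.2,0.2,0.2,0.2,0.2]}' 60
python3 - <<'E'
from plan import *
import pickle
pc,pd=pose()
Rt=toolR_deck(pd,'y')
P=deck(pd,(.0515,0,.013))[0]-Rt@[0,.0025,.0027]
to(P,Rt)
s=snapshot('wrist');pickle.dump(s,open('w11.pkl','wb'));cv2.imwrite('pics/w11.png',s['img'][:,:,::-1])
s=snapshot('side');crop(s,250,370,140,220,6,'sd11')
E
```

```text
time: 24.9
eef_pos: [0.5269, 0.1951, 0.0862]
eef_rot: [2.069, 2.193, 0.196]
contact_force: [-0.6, -0.9, -0.8]
finger_gap: 0.0601
pos [0.5269 0.1951 0.0862] target [0.5286 0.1947 0.069 ] | dr deg [ 0.15 -0.09 -0.04] | lin cm in final frame [-0.05 -0.13  1.73] in now frame [-0.05 -0.14  1.73] F [-0.6 -0.9 -0.8] gap 0.0601 t 24.9
```

View pics/w11.png

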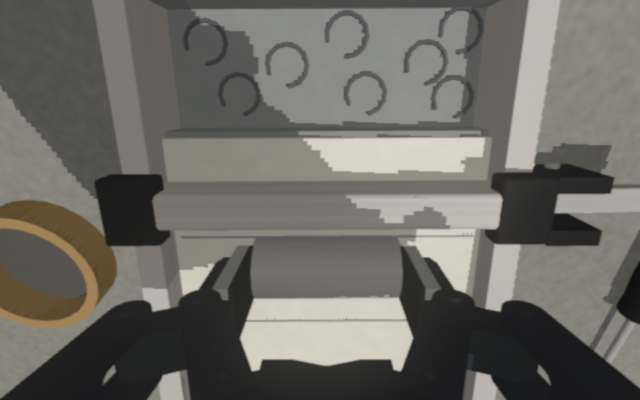

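View pics/sd11.png

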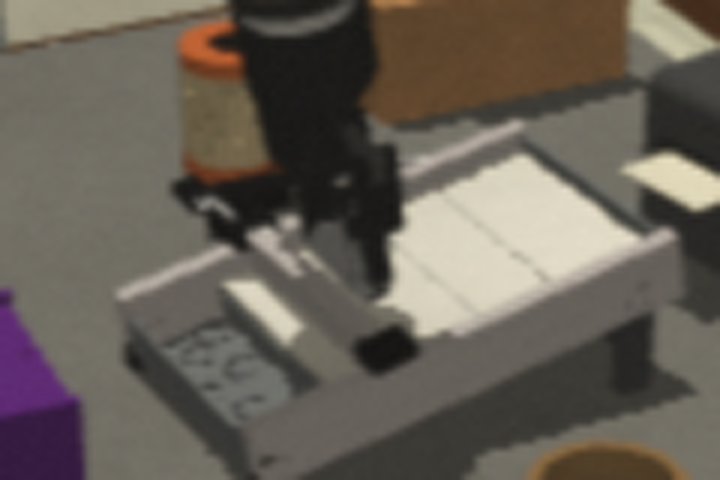

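```bash
python3 - <<'E'
from plan import *
import pickle
s=pickle.load(open('w11.pkl','rb'));pc,pd=pose()
for x in(.031,.033,.035,.037): print(x,proj(s,deck(pd,[(x,0,.029),(x-.016,0,.029)])).round(1).tolist())
print(proj(s,deck(pd,[(0,0,0)])))
crop(s,220,420,110,250,4,'w11c')
E
```

```text
0.031 [[326.2, 221.3], [326.2, 184.5]]
0.033 [[326.2, 225.7], [326.2, 189.2]]
0.035 [[326.2, 230.1], [326.2, 193.9]]
0.037 [[326.2, 234.5], [326.2, 198.5]]
[[326.07160151 138.53814044]]
```

View pics/w11c.png

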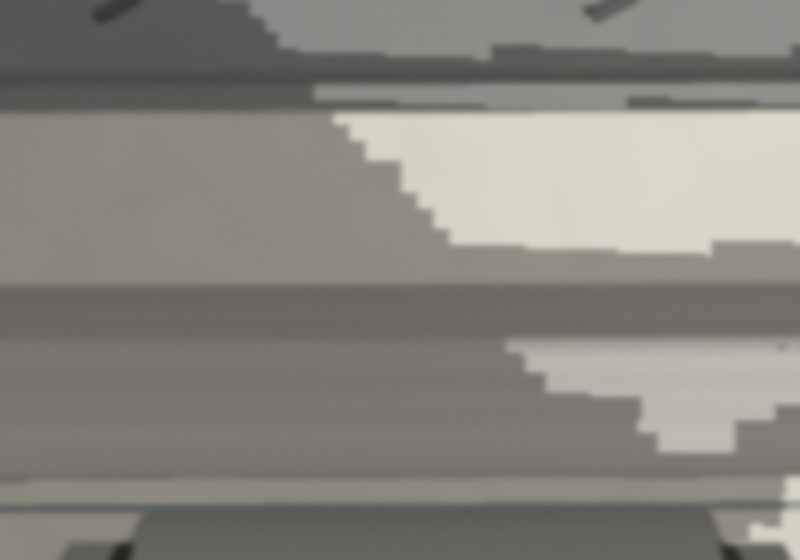

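```bash
python3 -m jog '{"dr":[[0,0,0],[0,0,0],[0,0,0],[0,0,0],[0,0,0]],"linear":[[0,-0.15,0.5],[0,0,0.5],[0,0,0.4],[0,0,0],[0,0,0]],"gripper":[0.2,0.2,0.2,0.2,0.2]}' 60
for i in 1 2; do python3 -m jog '{"dr":[[0,0,0],[0,0,0],[0,0,0]],"linear":[[0,0,0.1],[0,0,0],[0,0,0]],"gripper":[0.2,0.2,0.2]}' 60; done
python3 - <<'E'
from plan import *
pc,pd=pose()
Rt=toolR_deck(pd,'y')
P=deck(pd,(.0505,0,.013))[0]-Rt@[0,.0025,.0027]
to(P,Rt)
E
```

```text
time: 25.42
eef_pos: [0.5274, 0.1953, 0.0713]
eef_rot: [2.069, 2.194, 0.195]
contact_force: [-0.8, -0.1, -1.4]
finger_gap: 0.0603
time: 25.67
eef_pos: [0.5279, 0.1953, 0.0709]
eef_rot: [2.069, 2.193, 0.196]
contact_force: [1.2, 0.9, -1.9]
finger_gap: 0.0599
time: 25.92
eef_pos: [0.528, 0.1953, 0.0698]
eef_rot: [2.069, 2.193, 0.196]
contact_force: [0.3, -0.4, -2.2]
finger_gap: 0.0604
pos [0.528  0.1953 0.0698] target [0.5276 0.1947 0.0688] | dr deg [ 0.12 -0.09 -0.02] | lin cm in final frame [-0.06 -0.06  0.09] in now frame [-0.06 -0.06  0.09] F [ 0.3 -0.4 -2.2] gap 0.0604 t 25.92
```

```bash
for i in 1 2 3; do python3 -m jog '{"dr":[[0,0,0],[0,0,0],[0,0,0]],"linear":[[0,0,0.06],[0,0,0],[0,0,0]],"gripper":[0.2,0.2,0.2]}' 60; done
```

```text
time: 26.17
eef_pos: [0.5282, 0.1954, 0.0693]
eef_rot: [2.069, 2.193, 0.196]
contact_force: [-1.1, 0.7, -0.8]
finger_gap: 0.06
time: 26.42
eef_pos: [0.5282, 0.1954, 0.0693]
eef_rot: [2.069, 2.193, 0.197]
contact_force: [-3.1, -0.7, 6.3]
finger_gap: 0.0603
time: 26.67
eef_pos: [0.5283, 0.1954, 0.0692]
eef_rot: [2.068, 2.193, 0.197]
contact_force: [-6.7, -1.4, 13.5]
finger_gap: 0.0603
```

```bash
python3 -m jog '{"dr":[[0,0,0],[0,0,0],[0,0,0],[0,0,0],[0,0,0],[0,0,0],[0,0,0],[0,0,0]],"linear":[[0,0,-0.08],[0,0,0],[0,0,0],[0,0,0],[0,0,0],[0,0,0],[0,0,0],[0,0,0]],"gripper":[0.2,0.45,0.5,0.55,0.6,0.7,0.75,0.8]}' 20
python3 - <<'E'
from plan import *
s=snapshot('wrist');cv2.imwrite('pics/w12.png',s['img'][:,:,::-1]); to([0,0,0],np.eye(3))
E
```

```text
time: 27.33
eef_pos: [0.5282, 0.1954, 0.0688]
eef_rot: [2.069, 2.193, 0.196]
contact_force: [1.1, 0.1, -0.6]
finger_gap: 0.0768
pos [0.5282 0.1953 0.0688] target [0 0 0] | dr deg [-118.54 -125.67  -11.22] | lin cm in final frame [-52.82 -19.53  -6.88] in now frame [-16.42 -54.24  -2.72] F [ 0.3  0.4 -0. ] gap 0.0765 t 27.38
```

View pics/w12.png

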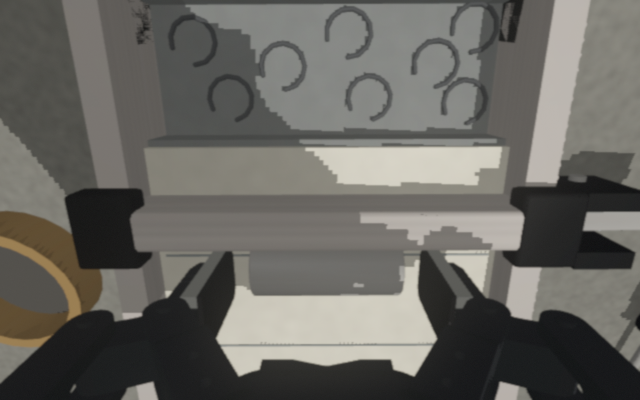

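Pin 1 rests square against the bar (325,272). I'll retreat and return to the case.

```bash
python3 -m jog '{"dr":[[0,0,0],[0,0,0],[0,0,0],[0,0,0],[0,0,0],[0,0,0],[0,0,0],[0,0,0],[0,0,0],[3.2,-0.41,4.4],[3.2,-0.41,4.4],[3.2,-0.41,4.4]],"linear":[[0,0,-0.5],[0,0,-1],[0,0,-2],[0,0,-2.5],[0,0,-2.5],[0,0,-2.5],[0,0,-2.5],[0,0,-2.5],[0,0,0],[0,0,0],[0,0,0],[0,0,0]],"gripper":[0.8,0.8,0.8,0.8,0.8,0.8,0.8,0.8,0.8,0.8,0.8,0.8]}' 40
python3 - <<'E'
from plan import *
pc,pd=pose()
to(case(pc,(.0,0.001,.036)),toolR_case(pc,'y'))
E
```

```text
time: 28.38
eef_pos: [0.4997, 0.1936, 0.2276]
eef_rot: [2.405, 2.015, 0.009]
contact_force: [-1.1, -0.2, 0.4]
finger_gap: 0.0768
pos [0.4997 0.1936 0.2276] target [ 0.4836 -0.1811  0.036 ] | dr deg [ 0.4  -0.1  -0.48] | lin cm in final frame [-37.22   4.67  19.16] in now frame [-37.21   4.84  19.13] F [-1.1 -0.2  0.4] gap 0.0768 t 28.38
```

```bash
python3 -m jog '{"dr":[[0.4,-0.1,-0.5],[0,0,0],[0,0,0],[0,0,0],[0,0,0],[0,0,0],[0,0,0],[0,0,0],[0,0,0],[0,0,0],[0,0,0],[0,0,0],[0,0,0],[0,0,0],[0,0,0],[0,0,0],[0,0,0],[0,0,0]],"linear":[[-1.2,0,0],[-2.5,0.4,0],[-2.5,0.4,0],[-2.5,0.4,0],[-2.5,0.4,0],[-2.5,0.4,0],[-2.5,0.4,0],[-2.5,0.4,0],[-2.5,0.4,0],[-2.5,0.4,0],[-2.5,0.4,0],[-2.5,0.4,0],[-2.5,0.3,0],[-2.5,0,0],[-2.3,0,0],[-1.2,0,0],[0,0,0],[0,0,0]],"gripper":[0.8,0.8,0.8,0.8,0.8,0.8,0.8,0.8,0.8,0.8,0.8,0.8,0.8,0.8,0.8,0.8,0.8,0.8]}' 40
python3 - <<'E'
from plan import *
pc,pd=pose()
to(case(pc,(.0,0.001,.036)),toolR_case(pc,'y'))
s=snapshot('wrist');cv2.imwrite('pics/w13.png',s['img'][:,:,::-1])
s=snapshot('scene');cv2.imwrite('pics/sc13.png',s['img'][:,:,::-1])
E
```

```text
time: 29.88
eef_pos: [0.4855, -0.1813, 0.2267]
eef_rot: [2.396, 2.03, 0.001]
contact_force: [0.4, 0.1, -0.1]
finger_gap: 0.0771
pos [ 0.4855 -0.1813  0.2267] target [ 0.4836 -0.1811  0.036 ] | dr deg [0.07 0.   0.14] | lin cm in final frame [-1.000e-02 -1.900e-01  1.907e+01] in now frame [-1.000e-02 -2.100e-01  1.907e+01] F [ 0.4  0.1 -0.1] gap 0.0771 t 29.88
```

View pics/w13.png

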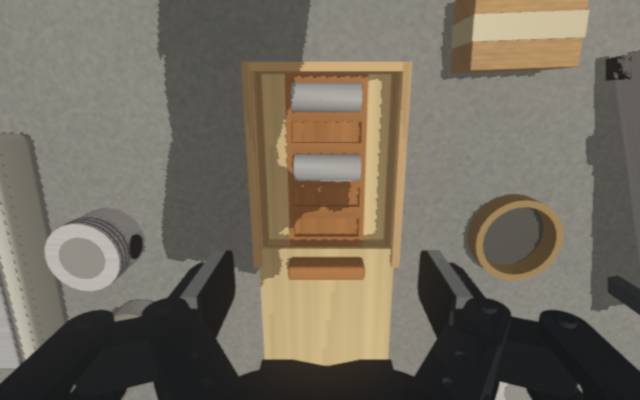

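View pics/sc13.png

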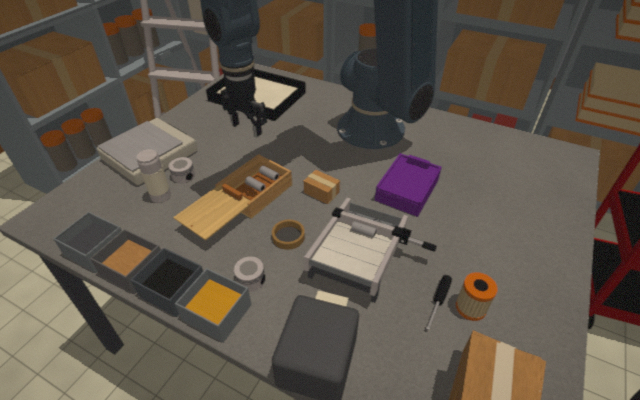

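Pin 1 is on the deck (scene 362,228), and two pins remain in the case (wrist rows 97 and 167). I'll take the middle one.

```bash
python3 -m jog '{"dr":[[0,0,0.1],[0,0,0],[0,0,0],[0,0,0],[0,0,0],[0,0,0],[0,0,0],[0,0,0],[0,0,0],[0,0,0],[0,0,0],[0,0,0],[0,0,0]],"linear":[[0,-0.2,1],[0,0,2.5],[0,0,2.5],[0,0,2.5],[0,0,2.5],[0,0,2.5],[0,0,2],[0,0,1.2],[0,0,0.9],[0,0,0.7],[0,0,0.5],[0,0,0],[0,0,0]],"gripper":[0.8,0.8,0.8,0.8,0.8,0.8,0.8,0.8,0.8,0.8,0.8,0.8,0.8]}' 40
python3 - <<'E'
from plan import *
pc,pd=pose()
to(case(pc,(.0,0.001,.036)),toolR_case(pc,'y'))
s=snapshot('wrist');cv2.imwrite('pics/w14.png',s['img'][:,:,::-1])
E
```

```text
time: 31.07
eef_pos: [0.4842, -0.1809, 0.0389]
eef_rot: [2.396, 2.03, 0.001]
contact_force: [-0.1, 0.3, 0.1]
finger_gap: 0.0768
pos [ 0.4842 -0.1809  0.0389] target [ 0.4836 -0.1811  0.036 ] | dr deg [0.09 0.03 0.13] | lin cm in final frame [-0.03 -0.06  0.29] in now frame [-0.03 -0.06  0.29] F [-0.1  0.3  0.1] gap 0.0768 t 31.07
```

View pics/w14.png

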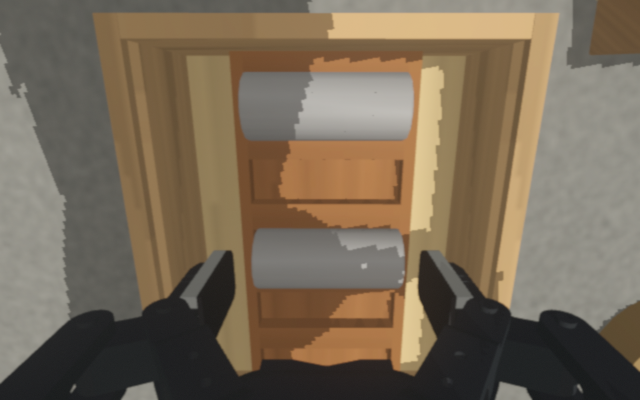

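```bash
python3 -m jog '{"dr":[[0,0,0],[0,0,0],[0,0,0],[0,0,0],[0,0,0],[0,0,0],[0,0,0],[0,0,0]],"linear":[[0,-0.05,0.25],[0,0,0],[0,0,0],[0,0,0],[0,0,0],[0,0,0],[0,0,0],[0,0,0]],"gripper":[0.8,0.6,0.4,0.2,0.2,0.2,0.2,0.2]}' 50
python3 - <<'E'
from plan import *
pc,pd=pose()
to(case(pc,(.0,0.0,.033)),toolR_case(pc,'y'))
E
python3 -m jog '{"dr":[[0,0,0],[0,0,0],[0,0,0],[0,0,0],[0,0,0],[0,0,0],[0,0,0],[0,0,0],[0,0,0],[0,0,0],[0,0,0],[0,0,0],[0,0,0]],"linear":[[0,0,0],[0,0,-0.3],[0,0,-0.6],[0,0,-1],[0,0,-2],[0,0,-2.5],[0,0,-2.5],[0,0,-2.5],[0,0,-2.5],[0,0,-2.5],[0,0,-2.5],[0,0,-1],[0,0,0]],"gripper":[0.2,0.2,0.2,0.2,0.2,0.2,0.2,0.2,0.2,0.2,0.2,0.2,0.2]}' 60
python3 - <<'E'
from plan import *
pc,pd=pose()
Rt=toolR_deck(pd,'y')
P=deck(pd,(.0770,0,.013))[0]-Rt@[0,.000,.0027]
to(P,Rt)
s=snapshot('wrist');cv2.imwrite('pics/w15.png',s['img'][:,:,::-1])
E
```

```text
time: 31.78
eef_pos: [0.4835, -0.1811, 0.0365]
eef_rot: [2.396, 2.029, 0.001]
contact_force: [-1.1, -0.8, 6.3]
finger_gap: 0.0605
pos [ 0.4835 -0.1811  0.0365] target [ 0.4835 -0.1821  0.033 ] | dr deg [0.09 0.04 0.1 ] | lin cm in final frame [-0.1   0.01  0.35] in now frame [-0.1   0.01  0.35] F [-1.1 -0.8  6.3] gap 0.0605 t 31.78
time: 32.87
eef_pos: [0.4843, -0.1812, 0.2378]
eef_rot: [2.394, 2.027, 0.004]
contact_force: [-0.8, -0.2, -0.2]
finger_gap: 0.0602
pos [ 0.4843 -0.1812  0.2378] target [0.5561 0.1963 0.0738] | dr deg [ -9.64   1.23 -12.8 ] | lin cm in final frame [37.27  6.39 17.77] in now frame [38.44  0.77 16.35] F [-0.8 -0.2 -0.2] gap 0.0602 t 32.87
```

View pics/w15.png

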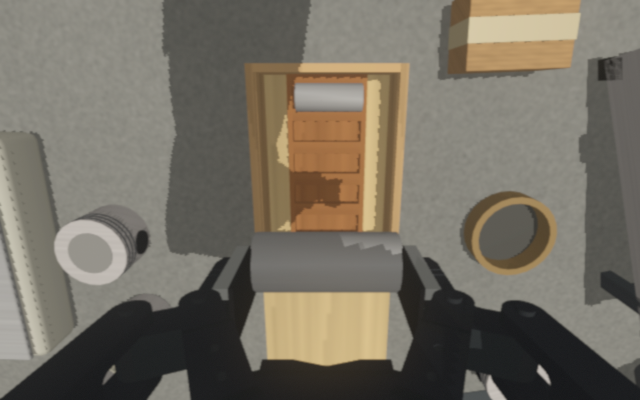

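```bash
python3 -m jog '{"dr":[[-3.22,0.41,-4.27],[-3.22,0.41,-4.27],[-3.22,0.41,-4.27],[0,0,0],[0,0,0],[0,0,0],[0,0,0],[0,0,0],[0,0,0],[0,0,0],[0,0,0],[0,0,0],[0,0,0],[0,0,0],[0,0,0],[0,0,0],[0,0,0],[0,0,0],[0,0,0],[0,0,0]],"linear":[[0,0,0],[0,0,0],[0,0,0],[1.2,0.3,0],[2.5,0.5,0],[2.5,0.5,0],[2.5,0.5,0],[2.5,0.5,0],[2.5,0.5,0],[2.5,0.5,0],[2.5,0.5,0],[2.5,0.5,0],[2.5,0.5,0],[2.5,0.5,0],[2.5,0.5,0],[2.5,0.6,0],[2.5,0,0],[2.1,0,0],[1.2,0,0],[0.2,0,0]],"gripper":[0.2,0.2,0.2,0.2,0.2,0.2,0.2,0.2,0.2,0.2,0.2,0.2,0.2,0.2,0.2,0.2,0.2,0.2,0.2,0.2]}' 60
python3 -m jog '{"dr":[[0,0,0],[0,0,0]],"linear":[[0,0,0],[0,0,0]],"gripper":[0.2,0.2]}'
python3 - <<'E'
from plan import *
import pickle
pc,pd=pose()
Rt=toolR_deck(pd,'y')
P=deck(pd,(.0770,0,.013))[0]-Rt@[0,.000,.0035]
to(P,Rt)
s=snapshot('wrist');pickle.dump(s,open('w16.pkl','wb'));cv2.imwrite('pics/w16.png',s['img'][:,:,::-1])
print(proj(s,deck(pd,[(.035,0,.029),(.061,-.031,.013),(.061,.031,.013),(.048,0,.026)])).round(1).tolist())
E
```

```text
time: 34.58
eef_pos: [0.5235, 0.1958, 0.2447]
eef_rot: [2.071, 2.201, 0.187]
contact_force: [0.5, 0.6, -1.4]
finger_gap: 0.0604
time: 34.75
eef_pos: [0.524, 0.1935, 0.2458]
eef_rot: [2.072, 2.197, 0.188]
contact_force: [-0.0, -0.4, -1.7]
finger_gap: 0.0601
pos [0.524  0.1935 0.2458] target [0.556  0.1963 0.0746] | dr deg [-0.29 -0.06 -0.01] | lin cm in final frame [ 0.1   0.19 17.42] in now frame [ 0.08  0.28 17.42] F [-0.  -0.4 -1.7] gap 0.0601 t 34.75
[[327.7, 132.9], [293.1, 160.3], [362.0, 160.2], [327.6, 147.9]]
```

View pics/w16.png

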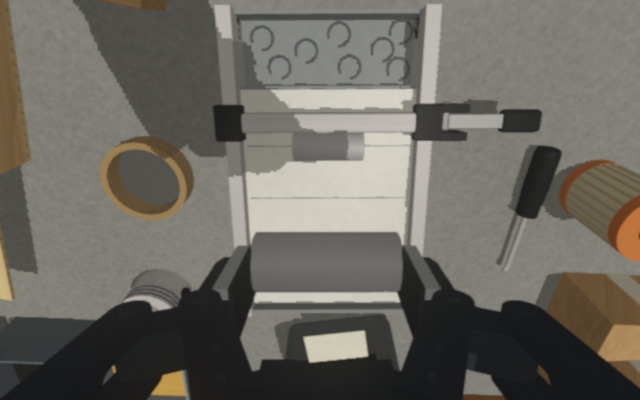

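```bash
python3 -m jog '{"dr":[[-0.15,0,0],[-0.1,0,0],[0,0,0],[0,0,0],[0,0,0],[0,0,0],[0,0,0],[0,0,0],[0,0,0],[0,0,0],[0,0,0],[0,0,0],[0,0,0]],"linear":[[0.05,0.1,1],[0,0.1,2],[0,0,2],[0,0,2],[0,0,2],[0,0,2],[0,0,2],[0,0,1.5],[0,0,1],[0,0,0.5],[0,0,0.4],[0,0,0],[0,0,0]],"gripper":[0.2,0.2,0.2,0.2,0.2,0.2,0.2,0.2,0.2,0.2,0.2,0.2,0.2]}' 60
python3 - <<'E'
from plan import *
import pickle
pc,pd=pose()
Rt=toolR_deck(pd,'y')
P=deck(pd,(.0770,0,.013))[0]-Rt@[0,.000,.0035]
to(P,Rt)
s=snapshot('wrist');cv2.imwrite('pics/w17.png',s['img'][:,:,::-1])
E
```

```text
time: 35.88
eef_pos: [0.555, 0.1968, 0.0861]
eef_rot: [2.07, 2.194, 0.196]
contact_force: [-0.5, 0.2, -0.8]
finger_gap: 0.0603
pos [0.555  0.1968 0.0861] target [0.556  0.1963 0.0746] | dr deg [ 0.07 -0.12 -0.02] | lin cm in final frame [-0.05 -0.11  1.14] in now frame [-0.06 -0.11  1.14] F [-0.5  0.2 -0.8] gap 0.0603 t 35.88
```

View pics/w17.png

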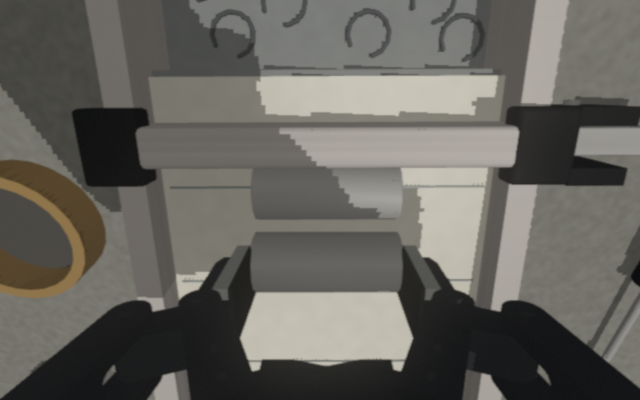

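```bash
python3 -m jog '{"dr":[[0,0,0],[0,0,0],[0,0,0],[0,0,0],[0,0,0]],"linear":[[0,-0.05,0.4],[0,0,0.3],[0,0,0.2],[0,0,0],[0,0,0]],"gripper":[0.2,0.2,0.2,0.2,0.2]}' 60
for i in 1 2 3; do python3 -m jog '{"dr":[[0,0,0],[0,0,0],[0,0,0]],"linear":[[0,0,0.06],[0,0,0],[0,0,0]],"gripper":[0.2,0.2,0.2]}' 60; done
```

```text
time: 36.35
eef_pos: [0.5556, 0.1969, 0.0763]
eef_rot: [2.07, 2.195, 0.194]
contact_force: [0.5, -1.1, -0.6]
finger_gap: 0.0607
time: 36.6
eef_pos: [0.5559, 0.197, 0.0759]
eef_rot: [2.07, 2.195, 0.195]
contact_force: [0.2, 0.1, -2.4]
finger_gap: 0.0598
time: 36.85
eef_pos: [0.5559, 0.1969, 0.0753]
eef_rot: [2.07, 2.195, 0.194]
contact_force: [-1.1, -0.0, -1.2]
finger_gap: 0.0605
time: 37.1
eef_pos: [0.5561, 0.197, 0.075]
eef_rot: [2.07, 2.195, 0.195]
contact_force: [-2.8, 0.3, 2.9]
finger_gap: 0.0601
```

```bash
python3 -m jog '{"dr":[[0,0,0],[0,0,0],[0,0,0],[0,0,0],[0,0,0],[0,0,0],[0,0,0],[0,0,0]],"linear":[[0,0,0],[0,0,0],[0,0,0],[0,0,0],[0,0,0],[0,0,0],[0,0,0],[0,0,0]],"gripper":[0.42,0.45,0.5,0.55,0.6,0.7,0.75,0.8]}' 20
python3 - <<'E'
from plan import *
s=snapshot('wrist');cv2.imwrite('pics/w18.png',s['img'][:,:,::-1])
E
python3 -m jog '{"dr":[[0,0,0],[0,0,0],[0,0,0],[0,0,0],[0,0,0],[0,0,0],[0,0,0],[0,0,0],[0,0,0],[3.2,-0.41,4.3],[3.2,-0.41,4.3],[3.2,-0.41,4.3]],"linear":[[0,0,-0.5],[0,0,-1],[0,0,-2],[0,0,-2.5],[0,0,-2.5],[0,0,-2.5],[0,0,-2.5],[0,0,-2.5],[0,0,0],[0,0,0],[0,0,0],[0,0,0]],"gripper":[0.8,0.8,0.8,0.8,0.8,0.8,0.8,0.8,0.8,0.8,0.8,0.8]}' 40
python3 - <<'E'
from plan import *
pc,pd=pose()
to(case(pc,(-.064,0.001,.036)),toolR_case(pc,'y'))
E
```

```text
time: 37.77
eef_pos: [0.5561, 0.197, 0.0747]
eef_rot: [2.07, 2.195, 0.194]
contact_force: [-0.5, -1.2, -0.2]
finger_gap: 0.0768
time: 38.82
eef_pos: [0.5279, 0.1952, 0.2336]
eef_rot: [2.4, 2.022, 0.007]
contact_force: [0.4, 0.0, -0.2]
finger_gap: 0.0771
pos [0.5279 0.1952 0.2336] target [ 0.4205 -0.1704  0.036 ] | dr deg [ 0.31 -0.07 -0.16] | lin cm in final frame [-37.84  -4.49  19.76] in now frame [-37.87  -4.49  19.69] F [ 0.4  0.  -0.2] gap 0.0771 t 38.82
```

View pics/w18.png

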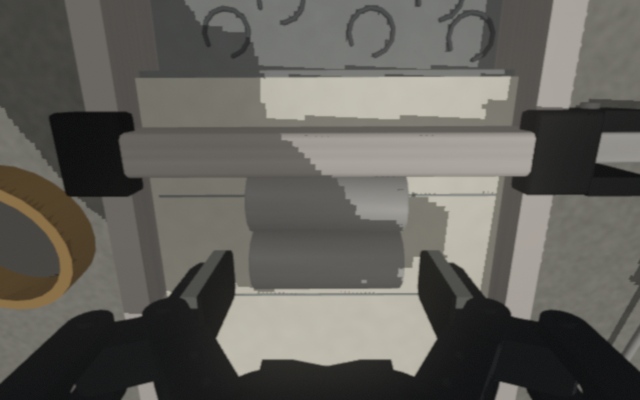

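Pin 2 rests against pin 1 (325,260). Now for the third.

```bash
python3 -m jog '{"dr":[[0.3,0,-0.2],[0,0,0],[0,0,0],[0,0,0],[0,0,0],[0,0,0],[0,0,0],[0,0,0],[0,0,0],[0,0,0],[0,0,0],[0,0,0],[0,0,0],[0,0,0],[0,0,0],[0,0,0],[0,0,0],[0,0,0]],"linear":[[-1.2,0,0],[-2.5,-0.4,0],[-2.5,-0.4,0],[-2.5,-0.4,0],[-2.5,-0.4,0],[-2.5,-0.4,0],[-2.5,-0.4,0],[-2.5,-0.4,0],[-2.5,-0.4,0],[-2.5,-0.4,0],[-2.5,-0.4,0],[-2.5,-0.4,0],[-2.5,0,0],[-2.5,0,0],[-2.7,0,0],[-1.4,0,0],[0,0,0],[0,0,0]],"gripper":[0.8,0.8,0.8,0.8,0.8,0.8,0.8,0.8,0.8,0.8,0.8,0.8,0.8,0.8,0.8,0.8,0.8,0.8]}' 40
python3 - <<'E'
from plan import *
pc,pd=pose()
to(case(pc,(-.064,0.001,.036)),toolR_case(pc,'y'))
s=snapshot('wrist');cv2.imwrite('pics/w19.png',s['img'][:,:,::-1])
print(proj(s,case(pc,[(-.064,-.031,.033),(-.064,.031,.033)])).round(0).tolist(), telemetry.read_state()['joint_pos'].round(2))
E
```

```text
time: 40.32
eef_pos: [0.4224, -0.1713, 0.232]
eef_rot: [2.396, 2.031, 0.002]
contact_force: [0.9, -0.2, 0.1]
finger_gap: 0.0767
pos [ 0.4224 -0.1713  0.232 ] target [ 0.4205 -0.1704  0.036 ] | dr deg [ 0.1  -0.03  0.18] | lin cm in final frame [ 0.06 -0.2  19.6 ] in now frame [ 0.05 -0.23 19.6 ] F [ 0.9 -0.2  0.1] gap 0.0767 t 40.32
[[294.0, 167.0], [358.0, 167.0]] [-0.38  0.12 -0.18  1.27  0.   -0.22]
```

View pics/w19.png

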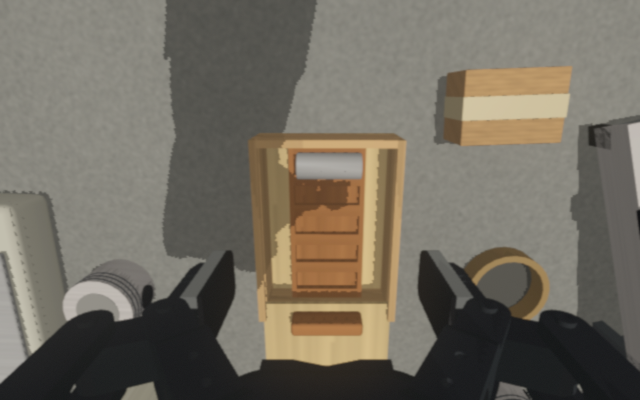

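```bash
python3 -m jog '{"dr":[[0,0,0.15],[0,0,0],[0,0,0],[0,0,0],[0,0,0],[0,0,0],[0,0,0],[0,0,0],[0,0,0],[0,0,0],[0,0,0],[0,0,0],[0,0,0]],"linear":[[0.12,-0.15,1],[0,0,2.5],[0,0,2.5],[0,0,2.5],[0,0,2.5],[0,0,2.5],[0,0,2.2],[0,0,1.5],[0,0,0.9],[0,0,0.7],[0,0,0.5],[0,0,0],[0,0,0]],"gripper":[0.8,0.8,0.8,0.8,0.8,0.8,0.8,0.8,0.8,0.8,0.8,0.8,0.8]}' 40
python3 - <<'E'
from plan import *
pc,pd=pose()
to(case(pc,(-.064,0.001,.036)),toolR_case(pc,'y'))
s=snapshot('wrist');cv2.imwrite('pics/w20.png',s['img'][:,:,::-1])
E
```

```text
time: 41.45
eef_pos: [0.4226, -0.1692, 0.0393]
eef_rot: [2.397, 2.029, 0.003]
contact_force: [0.3, -0.1, -0.0]
finger_gap: 0.0765
pos [ 0.4226 -0.1692  0.0393] target [ 0.4205 -0.1704  0.036 ] | dr deg [ 0.1  -0.04  0.09] | lin cm in final frame [-0.16 -0.18  0.33] in now frame [-0.16 -0.18  0.33] F [ 0.3 -0.1 -0. ] gap 0.0765 t 41.45
```

View pics/w20.png

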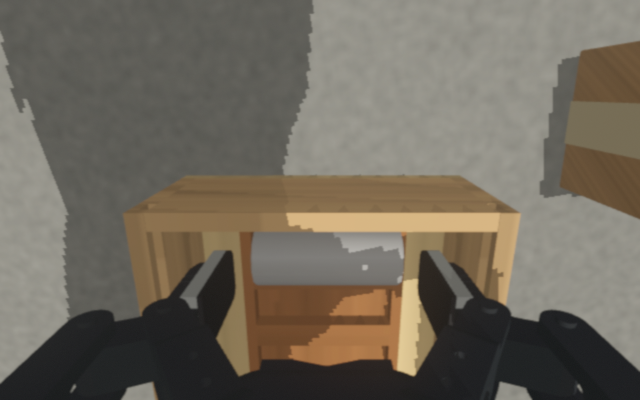

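```bash
python3 -m jog '{"dr":[[0,0,0],[0,0,0],[0,0,0],[0,0,0],[0,0,0],[0,0,0],[0,0,0],[0,0,0],[0,0,0]],"linear":[[-0.05,-0.15,0.28],[0,0,0],[0,0,0],[0,0,0],[0,0,0],[0,0,0],[0,0,0],[0,0,0],[0,0,0]],"gripper":[0.8,0.8,0.6,0.4,0.2,0.2,0.2,0.2,0.2]}' 50
python3 - <<'E'
from plan import *
pc,pd=pose()
to(case(pc,(-.064,0.0,.033)),toolR_case(pc,'y'))
E
python3 -m jog '{"dr":[[0,0,0],[0,0,0],[0,0,0],[0,0,0],[0,0,0],[0,0,0],[0,0,0],[0,0,0],[0,0,0],[0,0,0],[0,0,0],[0,0,0],[0,0,0]],"linear":[[0,0,0],[0,0,-0.3],[0,0,-0.6],[0,0,-1],[0,0,-2],[0,0,-2.5],[0,0,-2.5],[0,0,-2.5],[0,0,-2.5],[0,0,-2.5],[0,0,-2.5],[0,0,-1],[0,0,0]],"gripper":[0.2,0.2,0.2,0.2,0.2,0.2,0.2,0.2,0.2,0.2,0.2,0.2,0.2]}' 60
python3 - <<'E'
from plan import *
pc,pd=pose()
Rt=toolR_deck(pd,'y')
P=deck(pd,(.1032,0,.013))[0]-Rt@[0,.000,.0035]
to(P,Rt)
s=snapshot('wrist');cv2.imwrite('pics/w21.png',s['img'][:,:,::-1])
E
```

```text
time: 42.25
eef_pos: [0.4207, -0.1697, 0.0365]
eef_rot: [2.398, 2.028, 0.002]
contact_force: [-1.6, -1.3, 5.3]
finger_gap: 0.0605
pos [ 0.4207 -0.1697  0.0365] target [ 0.4204 -0.1714  0.033 ] | dr deg [ 0.09 -0.02  0.06] | lin cm in final frame [-0.17 -0.    0.35] in now frame [-0.17 -0.    0.35] F [-1.6 -1.3  5.3] gap 0.0605 t 42.25
time: 43.33
eef_pos: [0.4214, -0.17, 0.2379]
eef_rot: [2.395, 2.027, 0.006]
contact_force: [-0.3, -0.7, -1.6]
finger_gap: 0.0603
pos [ 0.4214 -0.17    0.2379] target [0.5817 0.1978 0.0792] | dr deg [ -9.64   1.16 -12.84] | lin cm in final frame [35.78 15.12 18.78] in now frame [38.93  9.63 15.92] F [-0.3 -0.7 -1.6] gap 0.0603 t 43.33
```

View pics/w21.png

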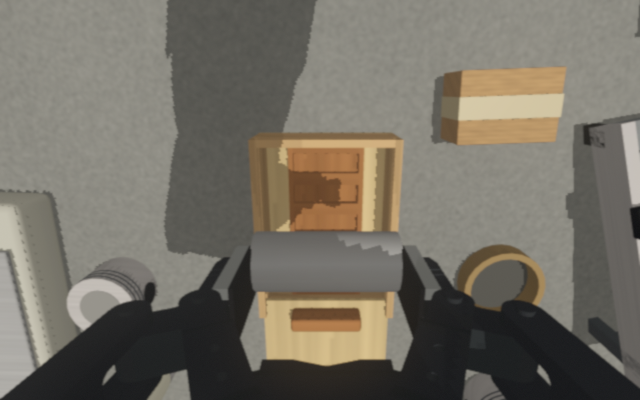

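```bash
python3 -m jog '{"dr":[[-3.3,0.39,-4.28],[-3.3,0.39,-4.28],[-3.3,0.39,-4.28],[0,0,0],[0,0,0],[0,0,0],[0,0,0],[0,0,0],[0,0,0],[0,0,0],[0,0,0],[0,0,0],[0,0,0],[0,0,0],[0,0,0],[0,0,0],[0,0,0],[0,0,0],[0,0,0],[0,0,0]],"linear":[[0,0,0],[0,0,0],[0,0,0],[1.2,0.5,0],[2.3,1,0],[2.3,1,0],[2.3,1,0],[2.3,1,0],[2.3,1,0],[2.3,1,0],[2.3,1,0],[2.3,1,0],[2.3,1,0],[2.3,1,0],[2.3,1,0],[2.3,1,0],[2.3,1,0],[2.3,1,0],[1.9,0.8,0],[0.6,0.5,0]],"gripper":[0.2,0.2,0.2,0.2,0.2,0.2,0.2,0.2,0.2,0.2,0.2,0.2,0.2,0.2,0.2,0.2,0.2,0.2,0.2,0.2]}' 60
python3 -m jog '{"dr":[[0,0,0],[0,0,0]],"linear":[[0,0,0],[0,0,0]],"gripper":[0.2,0.2]}'
python3 - <<'E'
from plan import *
import pickle
pc,pd=pose()
Rt=toolR_deck(pd,'y')
P=deck(pd,(.1032,0,.013))[0]-Rt@[0,.000,.0035]
to(P,Rt)
s=snapshot('wrist');pickle.dump(s,open('w22.pkl','wb'));cv2.imwrite('pics/w22.png',s['img'][:,:,::-1])
print(proj(s,deck(pd,[(.035,0,.029),(.074,-.031,.026),(.074,.031,.026)])).round(1).tolist())
E
```

```text
time: 45.05
eef_pos: [0.5546, 0.2001, 0.2613]
eef_rot: [2.069, 2.198, 0.192]
contact_force: [-1.2, -0.1, -0.7]
finger_gap: 0.0602
time: 45.22
eef_pos: [0.5541, 0.1974, 0.2618]
eef_rot: [2.07, 2.196, 0.191]
contact_force: [-0.3, 0.4, -1.2]
finger_gap: 0.0601
pos [0.5541 0.1974 0.2618] target [0.5817 0.1978 0.0792] | dr deg [-0.11 -0.03  0.02] | lin cm in final frame [-0.12 -0.45 18.46] in now frame [-0.13 -0.42 18.46] F [-0.3  0.4 -1.2] gap 0.0601 t 45.22
[[325.2, 91.6], [289.8, 138.0], [360.6, 138.0]]
```

View pics/w22.png

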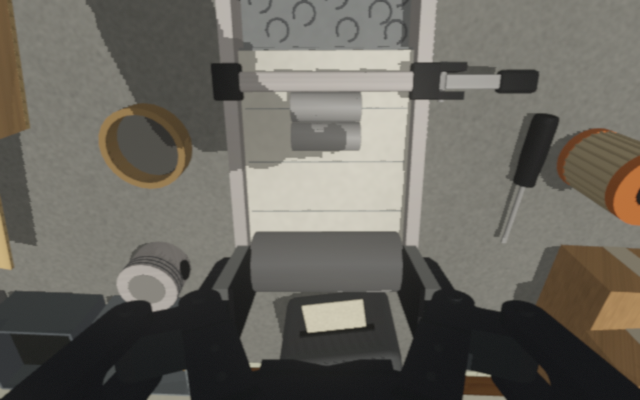

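```bash
python3 -m jog '{"dr":[[-0.1,0,0],[0,0,0],[0,0,0],[0,0,0],[0,0,0],[0,0,0],[0,0,0],[0,0,0],[0,0,0],[0,0,0],[0,0,0],[0,0,0],[0,0,0]],"linear":[[-0.1,-0.2,1],[0,-0.2,2],[0,0,2.5],[0,0,2.5],[0,0,2.5],[0,0,2],[0,0,2],[0,0,1.3],[0,0,0.8],[0,0,0.5],[0,0,0.3],[0,0,0],[0,0,0]],"gripper":[0.2,0.2,0.2,0.2,0.2,0.2,0.2,0.2,0.2,0.2,0.2,0.2,0.2]}' 60
python3 - <<'E'
from plan import *
import pickle
pc,pd=pose()
Rt=toolR_deck(pd,'y')
P=deck(pd,(.1032,0,.013))[0]-Rt@[0,.000,.0035]
to(P,Rt)
s=snapshot('wrist');cv2.imwrite('pics/w23.png',s['img'][:,:,::-1])
E
```

```text
time: 46.35
eef_pos: [0.5816, 0.1986, 0.0919]
eef_rot: [2.069, 2.193, 0.197]
contact_force: [-0.4, 0.2, 0.7]
finger_gap: 0.0604
pos [0.5816 0.1986 0.0919] target [0.5817 0.1978 0.0792] | dr deg [ 0.18 -0.1  -0.04] | lin cm in final frame [-0.08 -0.21  1.25] in now frame [-0.08 -0.22  1.25] F [-0.4  0.2  0.7] gap 0.0604 t 46.35
```

View pics/w23.png

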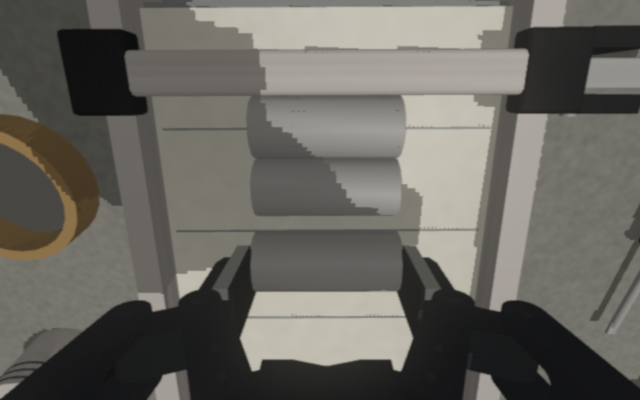

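```bash
python3 -m jog '{"dr":[[0,0,0],[0,0,0],[0,0,0],[0,0,0],[0,0,0]],"linear":[[-0.05,-0.18,0.4],[0,0,0.4],[0,0,0.2],[0,0,0],[0,0,0]],"gripper":[0.2,0.2,0.2,0.2,0.2]}' 60
for i in 1 2 3; do python3 -m jog '{"dr":[[0,0,0],[0,0,0],[0,0,0]],"linear":[[0,0,0.06],[0,0,0],[0,0,0]],"gripper":[0.2,0.2,0.2]}' 60; done
```

```text
time: 46.82
eef_pos: [0.5812, 0.1982, 0.0807]
eef_rot: [2.069, 2.194, 0.195]
contact_force: [-0.9, 0.3, -2.4]
finger_gap: 0.0602
time: 47.07
eef_pos: [0.5815, 0.1982, 0.0804]
eef_rot: [2.069, 2.193, 0.196]
contact_force: [-0.6, 0.2, -1.4]
finger_gap: 0.0602
time: 47.32
eef_pos: [0.5816, 0.1982, 0.0798]
eef_rot: [2.069, 2.193, 0.196]
contact_force: [-0.8, -1.0, -1.0]
finger_gap: 0.0598
time: 47.57
eef_pos: [0.5817, 0.1982, 0.0796]
eef_rot: [2.069, 2.193, 0.196]
contact_force: [-2.3, -1.0, 4.0]
finger_gap: 0.0603
```

Contact at 4 N. I'll release.

```bash
python3 -m jog '{"dr":[[0,0,0],[0,0,0],[0,0,0],[0,0,0],[0,0,0],[0,0,0],[0,0,0],[0,0,0]],"linear":[[0,0,0],[0,0,0],[0,0,0],[0,0,0],[0,0,0],[0,0,0],[0,0,0],[0,0,0]],"gripper":[0.42,0.45,0.5,0.55,0.6,0.7,0.75,0.8]}' 20
python3 - <<'E'
from plan import *
s=snapshot('wrist');cv2.imwrite('pics/w24.png',s['img'][:,:,::-1])
E
python3 -m jog '{"dr":[[0,0,0],[0,0,0],[0,0,0],[0,0,0],[0,0,0],[0,0,0],[0,0,0],[0,0,0],[0,0,0],[0,0,0]],"linear":[[0,0,-0.5],[0,0,-1],[0,0,-2],[0,0,-2.5],[0,0,-2.5],[0,0,-2.5],[0,0,-2.5],[0,0,-2.5],[0,0,0],[0,0,0]],"gripper":[0.8,0.8,0.8,0.8,0.8,0.8,0.8,0.8,0.8,0.8]}' 40
python3 - <<'E'
from plan import *
import pickle
pc,pd=pose()
to(case(pc,(.089,0,.074)),toolR_case(pc,'x'))
s=snapshot('wrist');pickle.dump(s,open('w25.pkl','wb'));cv2.imwrite('pics/w25.png',s['img'][:,:,::-1])
E
```

```text
time: 48.23
eef_pos: [0.5817, 0.1982, 0.0792]
eef_rot: [2.069, 2.193, 0.196]
contact_force: [0.3, -0.5, -0.7]
finger_gap: 0.0769
time: 49.12
eef_pos: [0.5542, 0.1967, 0.2393]
eef_rot: [2.067, 2.192, 0.201]
contact_force: [-0.1, 0.6, -0.8]
finger_gap: 0.0767
pos [0.5542 0.1967 0.2393] target [ 0.5712 -0.1969  0.074 ] | dr deg [  7.26  -9.41 102.63] | lin cm in final frame [ 8.24 38.52 16.53] in now frame [-39.44  -3.55  16.05] F [-0.1  0.6 -0.8] gap 0.0767 t 49.12
```

View pics/w24.png

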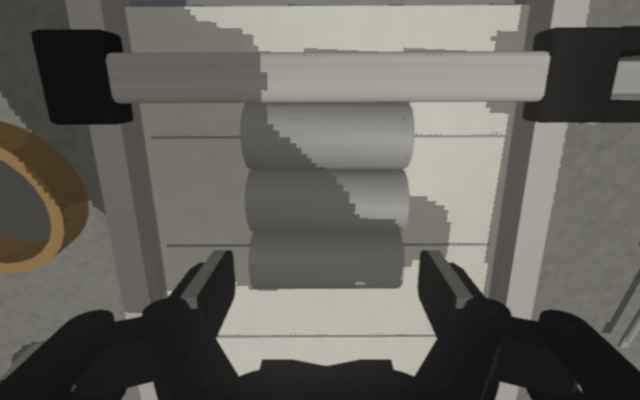

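View pics/w25.png

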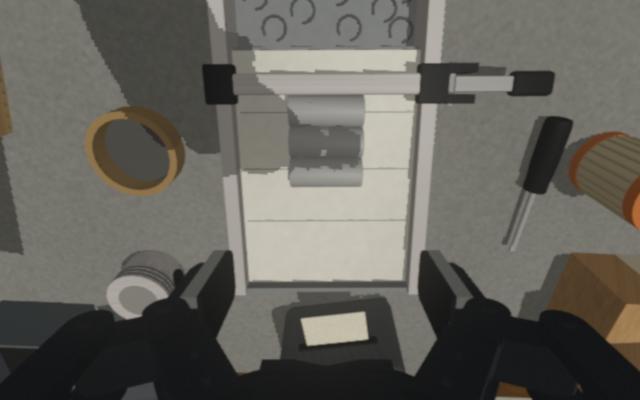

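All three pins lie in a row against the bar. Now I'll close the lid.

```bash
python3 -m jog '{"dr":[[0.48,-0.63,6.84],[0.48,-0.63,6.84],[0.48,-0.63,6.84],[0.48,-0.63,6.84],[0.48,-0.63,6.84],[0.48,-0.63,6.84],[0.48,-0.63,6.84],[0.48,-0.63,6.84],[0.48,-0.63,6.84],[0.48,-0.63,6.84],[0.48,-0.63,6.84],[0.48,-0.63,6.84],[0.48,-0.63,6.84],[0.48,-0.63,6.84],[0.48,-0.63,6.84]],"linear":[[0,0,0],[0,0,0],[0,0,0],[0,0,0],[0,0,0],[0,0,0],[0,0,0],[0,0,0],[0,0,0],[0,0,0],[0,0,0],[0,0,0],[0,0,0],[0,0,0],[0,0,0]],"gripper":[0,0,0,0,0,0,0,0,0,0,0,0,0,0,0]}' 40
python3 -m jog '{"dr":[[0,0,0],[0,0,0],[0,0,0],[0,0,0],[0,0,0],[0,0,0],[0,0,0],[0,0,0],[0,0,0],[0,0,0],[0,0,0],[0,0,0],[0,0,0],[0,0,0],[0,0,0],[0,0,0],[0,0,0],[0,0,0]],"linear":[[0.3,1.2,0],[0.5,2.5,0],[0.5,2.5,0],[0.5,2.5,0],[0.5,2.5,0],[0.5,2.5,0],[0.5,2.5,0],[0.5,2.5,0],[0.5,2.5,0],[0.5,2.5,0],[0.5,2.5,0],[0.5,2.5,0],[0.5,2.5,0],[0.5,2.5,0],[0.5,2.5,0],[0.5,2.2,0],[0.3,1.3,0],[0,0,0]],"gripper":[0,0,0,0,0,0,0,0,0,0,0,0,0,0,0,0,0,0]}' 40
python3 - <<'E'
from plan import *
pc,pd=pose()
to(case(pc,(.089,0,.074)),toolR_case(pc,'x'))
s=snapshot('wrist');cv2.imwrite('pics/w26.png',s['img'][:,:,::-1])
print(proj(s,case(pc,[(.089,0,.077)])).round(1))
E
```

```text
time: 50.42
eef_pos: [0.5532, 0.1962, 0.2354]
eef_rot: [3.126, -0.271, -0.01]
contact_force: [0.2, -0.1, -0.5]
finger_gap: 0.0426
time: 51.92
eef_pos: [0.5667, -0.2114, 0.2368]
eef_rot: [3.127, -0.262, -0.007]
contact_force: [0.0, 0.8, -0.5]
finger_gap: 0.0427
pos [ 0.5667 -0.2114  0.2368] target [ 0.5712 -0.1969  0.074 ] | dr deg [0.22 0.25 0.02] | lin cm in final frame [ 0.2  -1.5  16.28] in now frame [ 0.27 -1.56 16.27] F [ 0.   0.8 -0.5] gap 0.0427 t 51.92
[[329.7 160.2]]
```

View pics/w26.png

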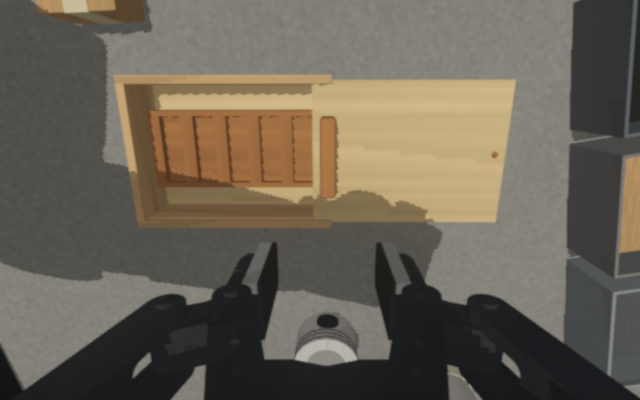

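The case is empty and the batten is where predicted (328,158). I'll descend and pinch it.

```bash
python3 -m jog '{"dr":[[0.2,0.2,0],[0,0,0],[0,0,0],[0,0,0],[0,0,0],[0,0,0],[0,0,0],[0,0,0],[0,0,0],[0,0,0],[0,0,0]],"linear":[[0.2,-0.8,1],[0,-0.75,2],[0,0,2.5],[0,0,2.5],[0,0,2.5],[0,0,2.5],[0,0,1.7],[0,0,0.9],[0,0,0.4],[0,0,0],[0,0,0]],"gripper":[0,0,0,0,0,0,0,0,0,0,0]}' 40
python3 -m jog '{"dr":[[0,0,0],[0,0,0],[0,0,0],[0,0,0],[0,0,0],[0,0,0]],"linear":[[0,0,0],[0,0,0],[0,0,0],[0,0,0],[0,0,0],[0,0,0]],"gripper":[-0.4,-0.8,-1,-1,-1,-1]}' 50
python3 - <<'E'
from plan import *
pc,pd=pose()
to(case(pc,(-.071,0,.074)),toolR_case(pc,'x'))
E
```

```text
time: 52.88
eef_pos: [0.5725, -0.1934, 0.0786]
eef_rot: [-3.131, 0.261, -0.002]
contact_force: [0.7, 0.4, -0.6]
finger_gap: 0.0427
time: 53.38
eef_pos: [0.5705, -0.1935, 0.0789]
eef_rot: [-3.13, 0.263, 0.002]
contact_force: [-8.8, 2.4, 10.9]
finger_gap: 0.0121
pos [ 0.5705 -0.1935  0.0789] target [ 0.4135 -0.1702  0.074 ] | dr deg [-0.01  0.09  0.01] | lin cm in final frame [-15.87   0.33   0.49] in now frame [-15.87   0.33   0.51] F [-8.8  2.4 10.9] gap 0.0121 t 53.38
```

```bash
python3 -m jog '{"dr":[[0,0,0],[0,0,0],[0,0,0],[0,0,0],[0,0,0],[0,0,0],[0,0,0],[0,0,0],[0,0,0],[0,0,0],[0,0,0],[0,0,0],[0,0,0],[0,0,0],[0,0,0],[0,0,0],[0,0,0]],"linear":[[-0.5,0,0],[-0.8,0,0],[-1,0,0],[-1,0,0],[-1,0,0],[-1,0,0],[-1,0,0],[-1,0,0],[-1,0,0],[-1,0,0],[-1,0,0],[-1,0,0],[-1,0,0],[-1,0,0],[-0.7,0,0],[0,0,0],[0,0,0]],"gripper":[-1,-1,-1,-1,-1,-1,-1,-1,-1,-1,-1,-1,-1,-1,-1,-1,-1]}' 50
python3 - <<'E'
from plan import *
pc,pd=pose()
to(case(pc,(-.071,0,.074)),toolR_case(pc,'x'))
E
```

```text
time: 54.8
eef_pos: [0.4338, -0.1706, 0.0789]
eef_rot: [3.13, -0.263, 0.004]
contact_force: [-0.8, -0.5, 10.7]
finger_gap: 0.012
pos [ 0.4338 -0.1706  0.0789] target [ 0.4135 -0.1702  0.074 ] | dr deg [ 0.02 -0.14 -0.  ] | lin cm in final frame [-2.02  0.3   0.49] in now frame [-2.02  0.3   0.48] F [-0.8 -0.5 10.7] gap 0.012 t 54.8
```

```bash
python3 -m jog '{"dr":[[0,0,0],[0,0,0],[0,0,0],[0,0,0],[0,0,0],[0,0,0],[0,0,0],[0,0,0]],"linear":[[-0.4,0,0],[-0.4,0,0],[-0.4,0,0],[-0.4,0,0],[-0.3,0,0],[-0.15,0,0],[0,0,0],[0,0,0]],"gripper":[-1,-1,-1,-1,-1,-1,-1,-1]}' 60
python3 - <<'E'
from plan import *
pc,pd=pose()
to(case(pc,(-.071,0,.074)),toolR_case(pc,'x'))
s=snapshot('scene');crop(s,200,350,130,230,5,'sc27')
E
```

```text
time: 55.47
eef_pos: [0.4142, -0.1673, 0.0789]
eef_rot: [3.13, -0.263, 0.004]
contact_force: [-0.6, -0.2, 10.6]
finger_gap: 0.0118
pos [ 0.4142 -0.1673  0.0789] target [ 0.4135 -0.1702  0.074 ] | dr deg [ 0.03 -0.16  0.01] | lin cm in final frame [-0.02  0.3   0.49] in now frame [-0.02  0.3   0.49] F [-0.6 -0.2 10.6] gap 0.0118 t 55.47
```

View pics/sc27.png

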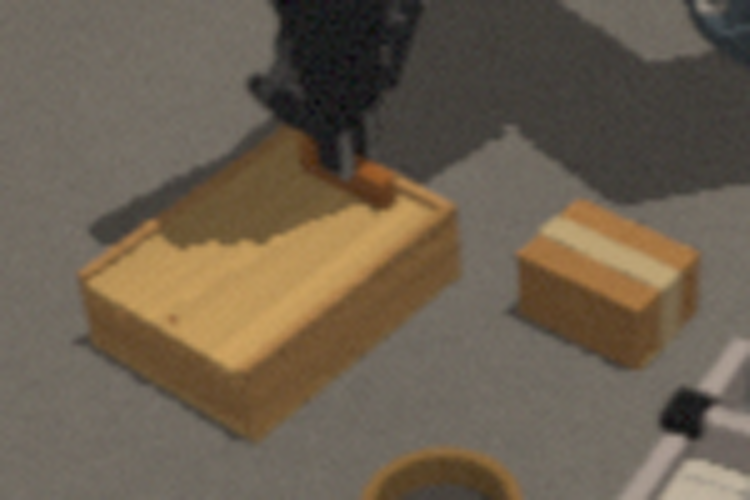

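```bash
for i in 1 2; do python3 -m jog '{"dr":[[0,0,0],[0,0,0],[0,0,0]],"linear":[[-0.12,0,0],[0,0,0],[0,0,0]],"gripper":[-1,-1,-1]}' 60; done
python3 - <<'E'
from plan import *
pc,pd=pose()
to(case(pc,(-.071,0,.074)),toolR_case(pc,'x'))
E
```

```text
time: 55.77
eef_pos: [0.4132, -0.1671, 0.0789]
eef_rot: [3.13, -0.262, 0.005]
contact_force: [0.1, -0.1, 9.6]
finger_gap: 0.0111
time: 56.02
eef_pos: [0.4125, -0.167, 0.0789]
eef_rot: [3.13, -0.262, 0.006]
contact_force: [0.8, -0.3, 9.0]
finger_gap: 0.0115
pos [ 0.4125 -0.167   0.0789] target [ 0.4135 -0.1702  0.074 ] | dr deg [ 0.02 -0.22  0.02] | lin cm in final frame [0.15 0.3  0.49] in now frame [0.15 0.3  0.49] F [ 0.8 -0.3  9. ] gap 0.0115 t 56.02
```

```bash
for i in 1 2 3; do python3 -m jog '{"dr":[[0,0,0],[0,0,0],[0,0,0]],"linear":[[-0.12,0,0],[0,0,0],[0,0,0]],"gripper":[-1,-1,-1]}' 60; done
python3 - <<'E'
from plan import *
pc,pd=pose()
to(case(pc,(-.071,0,.074)),toolR_case(pc,'x'))
s=snapshot('wrist');cv2.imwrite('pics/w28.png',s['img'][:,:,::-1])
E
```

```text
time: 56.27
eef_pos: [0.4124, -0.167, 0.0789]
eef_rot: [3.13, -0.262, 0.009]
contact_force: [5.8, -0.2, 3.9]
finger_gap: 0.0113
time: 56.52
eef_pos: [0.4123, -0.1671, 0.079]
eef_rot: [3.13, -0.262, 0.012]
contact_force: [10.5, -0.4, -0.3]
finger_gap: 0.0114
time: 56.77
eef_pos: [0.4122, -0.167, 0.079]
eef_rot: [3.13, -0.262, 0.015]
contact_force: [14.7, -1.7, -5.5]
finger_gap: 0.0115
pos [ 0.4122 -0.167   0.079 ] target [ 0.4135 -0.1702  0.074 ] | dr deg [ 0.   -0.54  0.04] | lin cm in final frame [0.18 0.3  0.5 ] in now frame [0.18 0.3  0.5 ] F [14.7 -1.7 -5.5] gap 0.0115 t 56.77
```

View pics/w28.png

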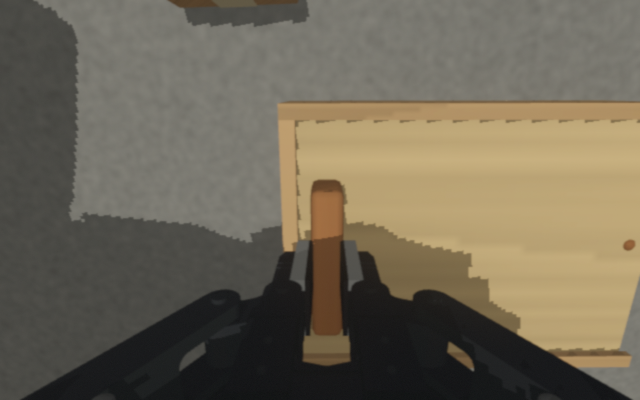

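The lid is against its hard stop, so it is home. I'll back off, release and lift clear.

```bash
python3 -m jog '{"dr":[[0,0,0],[0,0,0],[0,0,0],[0,0,0],[0,0,0],[0,0,0],[0,0,0],[0,0,0],[0,0,0],[0,0,0],[0,0,0],[0,0,0],[0,0,0]],"linear":[[0.3,0,0],[0,0,0],[0,0,0],[0,0,0],[0,0,0],[0,0,0],[0,0,-1],[0,0,-2],[0,0,-3],[0,0,-3],[0,0,-3],[0,0,-3],[0,0,0]],"gripper":[-1,-0.8,-0.6,-0.3,0,0,0,0,0,0,0,0,0]}' 20
python3 -m jog '{"dr":[[0,0,0],[0,0,0],[0,0,0],[0,0,0],[0,0,0],[0,0,0],[0,0,0]],"linear":[[-2,0,0],[-2,0,0],[-2,0,0],[-1,0,-2],[0,0,-2],[0,0,0],[0,0,0]],"gripper":[0,0,0,0,0,0,0]}'
python3 - <<'E'
from plan import *
import pickle
pc,pd=pose()
t=st();print(t['eef_pos'],t['contact_force'])
s=snapshot('wrist'); pickle.dump(s,open('w29.pkl','wb'))
for j in(0,.003,.006): print(j,proj(s,case(pc,[(-.078+j,0,.077),(-.064+j,0,.077)])).round(1).tolist())
crop(s,160,640,50,350,1,'w29')
cv2.imwrite('pics/w29.png',s['img'][:,:,::-1])
s=snapshot('scene'); cv2.imwrite('pics/sc29.png',s['img'][:,:,::-1]); crop(s,290,450,180,300,5,'sc29t')
s=snapshot('side');crop(s,250,400,140,240,5,'sd29')
E
```

```text
time: 57.9
eef_pos: [0.4125, -0.1672, 0.2326]
eef_rot: [3.129, -0.262, 0.011]
contact_force: [1.4, -0.4, -0.7]
finger_gap: 0.0427
time: 58.48
eef_pos: [0.3419, -0.155, 0.268]
eef_rot: [3.13, -0.263, 0.003]
contact_force: [0.6, 0.6, -0.5]
finger_gap: 0.0427
[ 0.34185722 -0.15503074  0.26799062] [ 0.63671724  0.59863097 -0.52472953]
0 [[395.9, 173.6], [410.7, 173.6]]
0.003 [[399.1, 173.6], [413.9, 173.6]]
0.006 [[402.3, 173.6], [417.0, 173.6]]
```

View pics/w29.png

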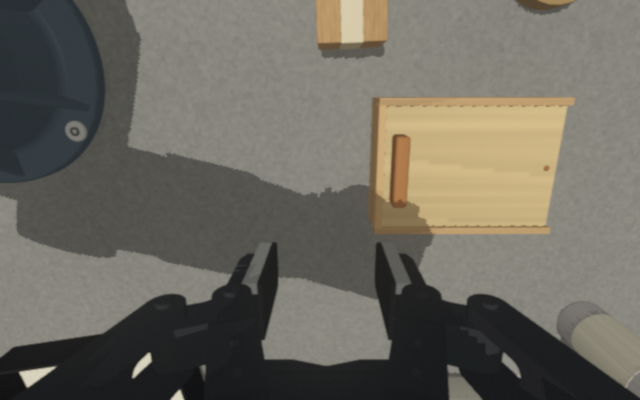

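View pics/sc29.png

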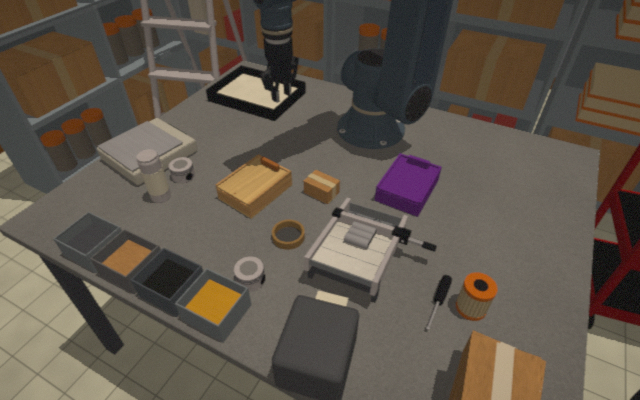

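View pics/sc29t.png

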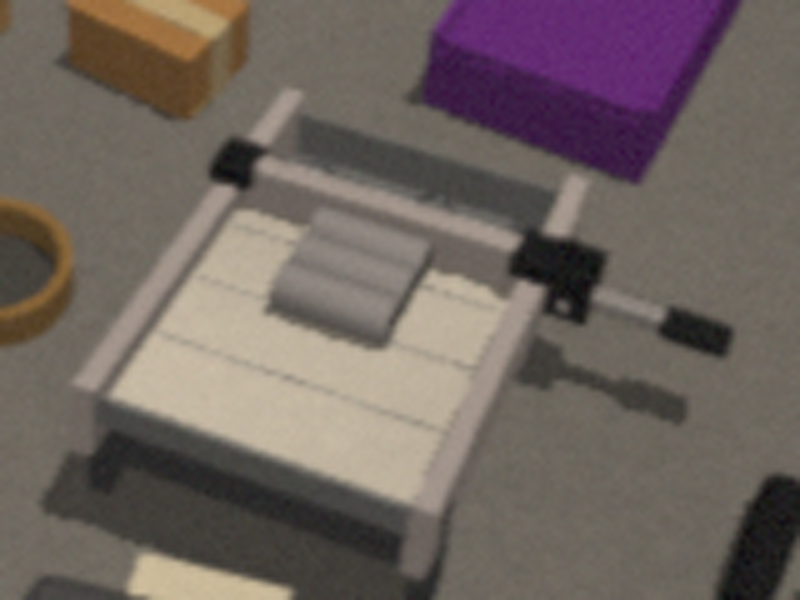

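View pics/sd29.png

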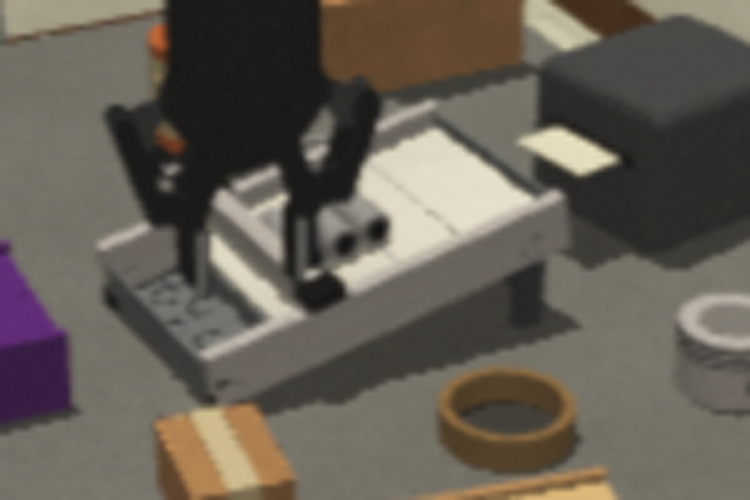

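The final pictures show the three pins side by side against the locked bar and the case closed. The batten reads at columns 393–410, where 396–411 is predicted for home. I'll hand the job in.

```bash
python3 -c "
from rig import manip
print(manip.sign_off())"
```

```text
the job is handed in; nothing more can be done
None
```

The job is done and handed in at about 58.5 s of robot time. Sign-off gave no verdict.

- **Stop bar:** I slid it uphill and locked it by pressing the cam lever right down. Its mid-plane settled at about deck x = 27 mm, so its lower edge clears the trough by about 19 mm.
- **Pins:** The case held three pins, in pockets -64, 0 and +64. I gripped each by its end faces, lowered it until the tool felt the deck, and then released it. The first touchdown pressed hardest, at about 13 N. The final pictures show all three side by side against the bar.
- **Lid:** I pushed it back past its ridge to the hard stop. The last wrist picture puts the batten at its home position.
- **Rest of the bench:** In the last scene picture nothing else looked moved, including the purple look-alike. I compared that by eye and did not measure it.

**Contact and disagreement:**
- While descending for the first pin, a finger brushed what was probably the lid's edge at about 6 N. I shifted the tool about 2.5 mm and the force went away.
- The pins measured about 1 to 2.5 mm to the +y side of my fitted case pose, so I gripped them where they actually lay.

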